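# Seat a build platform under the retaining block of its levelling dock

## Robot

A 7-joint arm with a two-finger parallel gripper is mounted at the origin on the work surface. World frame = base frame: x ahead of the robot, y to its left, z up, the work surface at z = 0. Lengths are in m, angles in rad, forces in N, time in s.
With the tool pointing down it reaches from about 0.4 to 0.85 m from the base axis. Payload 4.5 kg.
Tool frame: the origin (TCP) lies midway between the tips of the shut fingers; the grasp point (between the pads) lies 19 mm behind it; z points along the fingers, y is the direction in which the jaws open and shut (so a half turn about z gives the same grasp; the last joint's range is limited). The gripper opens to 88 mm and grips with 3 to 60 N. Pads are 18 mm wide; open, the fingers measure 123 mm over their backs; the gripper's body (75 mm by 187 mm) begins 45 mm behind the grasp point.
Start: joints at [1.296, 0.689, -0.195, 1.565, 0.157, 0.902, -0.215], TCP at [0.19, -0.595, 0.239] pointing down, gripper open.
Joint ranges: [-3.01, 3.01], [-0.46, 2.08], [-1.47, 1.51], [0.13, 2.56], [-1, 4.14], [0.04, 2.09], [-2.66, 2.66]. Speed limits (rad/s): [2.57, 2.57, 3.14, 3.14, 3.14, 3.14, 3.14].

## Interface

Orientations are given as a unit quaternion [x, y, z, w].
In Python, from plant import r gives the robot as it stands.
- The arm moves only by the tool play_rows, never from a script. Its argument "targets" is a list of rows, each an object of numbers: "jaw": the closure, from 0 (fully open) to 1 (shut); "dx", "dy", "dz": the shift along the tool's x, y, z in m; "yaw": the turn about the tool's z in rad. A call has exactly 5 rows; each row shifts and turns the pose as measured when the row begins, along the tool's axes as they then stand; what a row does not reach is not made up. A row lasts 1/10 s, in which the tool goes at most 50 mm and 8.59 degrees, less where a joint would pass 70% of its speed; a pose out of reach is approached as far as the arm can. A call with a gripper value outside its range is refused whole. The fingers move at their own pace and stop on an object; "squeeze" is the grip in N (left out, the last holds). Time passes only in rows, so rows that do not move let the fingers close, or fill a call up. It gives the time, the measured TCP pose, the force and the opening at its end, in the units of the state.
- r.get_state(): the state, without advancing time (a new reading comes with each control period).
- r.snapshot(name): name is "side" or "top" or "wrist"; returns a dict with "frame" (480x640x3 uint8, red, green, blue), "z_map" (480x640 float32, m along the optical axis (not along the pixel's ray), 0 where there is no reading), "mtx" (3x3 intrinsics, pixels), "dist_coeffs" ([k1, k2, p1, p2, k3] as OpenCV has them; the pictures are not rectified), "position" and "orientation" of the camera in the world; the wrist camera has in their place "T_tool_cam" (4x4, takes a point from camera to tool coordinates, whose origin is the TCP and whose axes are the flange's). Camera axes: x right, y up, looking along -z (the intrinsics and any distortion apply to the point x, -y, -z); pixel columns grow to the right and rows downward; lengths in m; the calibration is good to about 2 mm. A picture is of the moment at which its call begins: read the wrist's pose just before it.
- r.finish_job(): hands the job in, once; it reports no verdict.
The state is a dict: "clock": time; "q": joint angles; "qd": joint speeds; "joint_torque": joint torques, N m; "tool_pos": TCP position; "eef_rot": TCP orientation; "contact_force": force on the tool from outside, world axes, zero at the start; "moment": the same for the moment, N m; "opening": opening from 0.0 (shut) to 1.0 (fully open).
Only numpy, scipy, OpenCV 4.12 (cv2) and the standard library are available. Lean on these libraries where they do the work, as an engineer would, in place of code of your own. Each camera call takes 0.05 s, during which the arm holds its last target.

## Task

Pick up the small build platform by its orange grip fin and set it down flat on the bed of the grey levelling dock, tongue towards the blue overhanging block but still clear of it. Then slide it along the bed so that the tongue goes under the block and lifts the sprung toe, and press it fully home against the hidden stop, holding about 10 N on the stop for half a second and never pushing it against the stop with more than 15 N. Let go and leave it seated, without slamming or jamming it, bumping the dock or disturbing anything else on the bench.

Things in the scene. Friction and masses are not known exactly. Their poses are not given: they have to be found in the camera images.
- platform_grip (a point): Centre of the orange upright grip fin on the build platform: fin 50 (x) x 16 (y) x 40 mm high, standing on the middle of the plate; this point is 34 mm above the platform's underside and 20 mm above the plate's upper face. x axis points along the platform towards its tongue, z up. Grasp the fin across its 16 mm.
- platform_tip (a point): Middle of the tip of the platform's tongue: 100 mm along +x from the fin's centre, 1.5 mm above the underside. The tongue projects 60 mm from the plate's +x end, is 40 mm wide, 8 mm thick and flush with the underside; the last 15 mm of its upper face ramp down to 3 mm at the tip. Axes as the platform's.
- platform: The loose build platform as a whole, 0.28 to 0.46 kg: an aluminium plate 80 (x) x 70 (y) x 14 mm high with fin and tongue. Origin at the middle of the plate's underside, straight below the fin's centre; x towards the tongue, z up.
- dock: Fixed grey levelling dock. Origin at the underside (table height) on the centre line, straight below the front edge of the blue overhang; x is the slide-in direction, z up. Flat bed 30 mm above the origin, 110 mm wide (y +-55), from x = -160 to +75 mm. Dragging the platform takes 2 to 6 N on the open bed, up to about 15 N with the toe on the tongue; friction varies.
- stop: Mouth of the pocket: on the centre line at bed height, at the front edge of the blue overhang (x 0 to 75 mm, y +-50, underside 11 mm, top 27 mm, red toe cap 60 mm above the bed). Axes as the dock's. Pocket 43 mm wide, round brass guide pins 12 mm thick beside its mouth. Carries the rigid stop block hidden inside, face 25 to 55 mm behind this point, each time different: where is not told, feel for it.
- pin (a joint): How far, in m, the small sprung sensing pin on the hidden stop's face is pushed in: 0 = out, standing 3 mm proud of the face; about 0.003 = the tongue tip has met the stop. Its spring gives only 0.6 to 1.2 N. Not visible from outside.
- toe (a joint): Lift of the sprung brass clamp toe (nose radius 5 mm) that hangs through the overhang 10 mm behind its front edge, in m: 0 = down, nose 5 mm above the bed; the 8 mm tongue lifts it by 3 mm. It presses down with 2.5 N when down and 4 N when lifted by 3 mm.
- jar: Bystander: amber screw jar, 64 mm diameter, 75 mm high, white cap; origin at its underside. It stands beside the platform and may have swapped places with it.
- scraper: Bystander: blue plastic scraper, 145 mm long, 10 mm high, origin at its underside.
- cup: Bystander: white mixing cup, 72 mm diameter, 90 mm high; origin at its underside.
- rook: Bystander: grey printed tower figure, 32 mm diameter, 48 mm high; origin at its underside.

How it is judged:
By the outcome, as a careful person would: the job done as asked, in the order asked, and still so for the second after the job is handed in, with the robot touching nothing.
It also fails if it takes over 64 s, if anything falls off the work surface, if the arm or the gripper's body presses on something with over 40 N, if the wrist force passes 120 N, or if a joint passes its speed limit or range.

## Working session

There is one attempt and no reset: what is moved stays moved. The work goes in short steps, Python scripts to look and compute and a tool call to move; the robot and the scene stay as the last step left them, time stands still between calls to the robot, and variables do not carry over. Pictures are saved under pics/ and viewed, and the job is handed in when it is done.

Besides the shell and the picture viewer there is one more tool, called after "Emit:" by a JSON object that holds its "op" and its "data". play_rows: Moves the arm, as the interface text tells. Its arguments: {"type":"object","properties":{"targets":{"type":"array"},"squeeze":{"type":"number"}},"required":["targets"]}

```bash
ls; mkdir -p pics; cat > h.py <<'E'
import numpy as np, cv2
from plant import r
from scipy.spatial.transform import Rotation as R
def pose(s):
    return np.array(s['tool_pos']),R.from_quat(s['eef_rot'])
def snap(n,f=None):
    s=r.get_state(); d=r.snapshot(n)
    if n=='wrist':
        T=np.eye(4);p,q=pose(s);T[:3,:3]=q.as_matrix();T[:3,3]=p
        d['T']=T@np.array(d['T_tool_cam'])
    else:
        T=np.eye(4);T[:3,:3]=R.from_quat(d['orientation']).as_matrix();T[:3,3]=d['position'];d['T']=T
    if f: cv2.imwrite('pics/'+f,d['frame'][:,:,::-1])
    np.save('/tmp/%s.npy'%n,d,allow_pickle=True)
    return d
def ray(d,uv):
    u=cv2.undistortPoints(np.array(uv,float).reshape(-1,1,2),np.array(d['mtx']),np.array(d['dist_coeffs'])).reshape(-1,2)
    v=np.c_[u[:,0],-u[:,1],-np.ones(len(u))]
    return d['T'][:3,3],v@d['T'][:3,:3].T
def plane(d,uv,z):
    o,v=ray(d,uv); return o+v*((z-o[2])/v[:,2])[:,None]
def depth(d,uv):
    uv=np.array(uv).reshape(-1,2);o,v=ray(d,uv); z=np.array([d['z_map'][int(b),int(a)] for a,b in uv]); return o+v*z[:,None]
E
cat > a.py <<'E'
from h import *
s=r.get_state(); print(s)
for n in('side','top','wrist'):
    d=snap(n,n+'0.png'); print(n,d['T'].round(3).tolist(),np.array(d['mtx']).tolist(),d['dist_coeffs'])
E
python3 a.py
```

```text
pics
{'clock': 0.0, 'q': array([ 1.29578146,  0.68999965, -0.19451607,  1.56629256,  0.15729307,
        0.90249952, -0.21513298]), 'qd': array([ 0.00083459,  0.0005444 ,  0.00070749, -0.00043812, -0.00021871,
       -0.00172232,  0.00074519]), 'joint_torque': array([-4.65422499e-05, -5.27572310e+01, -1.26689583e+00, -1.53429848e+01,
       -5.26394625e-02,  6.40036102e-03,  1.75817295e-04]), 'tool_pos': array([ 0.18972752, -0.59486743,  0.23791402]), 'eef_rot': array([ 9.88099173e-01,  1.53815496e-01, -1.98534816e-04, -8.82099633e-04]), 'contact_force': array([ 0.71771837, -0.24015329, -0.03100192]), 'moment': array([-0.02414358,  0.00876204, -0.02227321]), 'opening': 1.0014534099951178}
side [[-0.989, 0.089, -0.116, 0.454], [-0.146, -0.653, 0.743, 0.812], [-0.01, 0.752, 0.659, 0.736], [0.0, 0.0, 0.0, 1.0]] [[547.1284793086891, 0.0, 312.42055774935346], [0.0, 547.1284793086891, 243.2183399708272], [0.0, 0.0, 1.0]] [-0.08406917  0.          0.          0.          0.        ]
top [[-0.023, 0.992, -0.12, 0.439], [-1.0, -0.025, -0.015, 0.048], [-0.018, 0.12, 0.993, 1.126], [0.0, 0.0, 0.0, 1.0]] [[565.4429246353749, 0.0, 312.9444228159815], [0.0, 565.4429246353749, 244.0362208733772], [0.0, 0.0, 1.0]] [-0.18368058  0.          0.          0.          0.        ]
wrist [[0.304, 0.904, 0.302, 0.269], [-0.953, 0.289, 0.095, -0.57], [-0.001, -0.317, 0.949, 0.384], [0.0, 0.0, 0.0, 1.0]] [[407.7477839291958, 0.0, 316.7917442424695], [0.0, 407.7477839291958, 232.81747487023287], [0.0, 0.0, 1.0]] [-0.06272588  0.          0.          0.          0.        ]
```

View pics/top0.png

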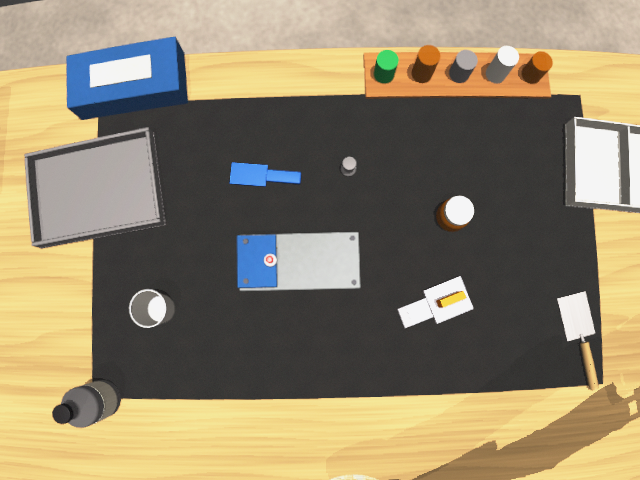

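View pics/side0.png

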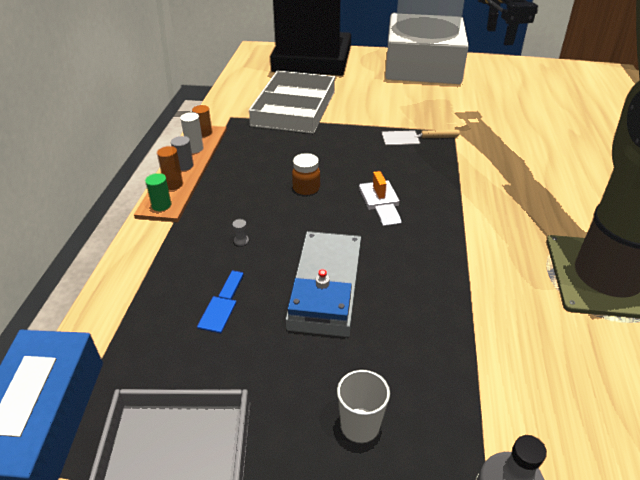

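Top view: the platform's fin is at about (452,299) with its tongue pointing left to (402,316). The dock's bed spans columns 238–360, with the blue block at 238–277. Its slide direction is image left, which is world +y. Next I'll measure.

```bash
cat > m.py <<'E'
from h import *
d=np.load('/tmp/top.npy',allow_pickle=True).item(); im=d['frame']
hsv=cv2.cvtColor(im,cv2.COLOR_RGB2HSV)
def blob(mask,x0,x1,y0,y1):
    m=np.zeros(mask.shape,np.uint8);m[y0:y1,x0:x1]=mask[y0:y1,x0:x1]*255
    c,_=cv2.findContours(m,cv2.RETR_EXTERNAL,cv2.CHAIN_APPROX_NONE);c=max(c,key=cv2.contourArea);return c
def rep(name,c,z):
    P=plane(d,c.reshape(-1,2),z)[:,:2]*1000
    rc=cv2.minAreaRect(P.astype(np.float32)); b=cv2.boxPoints(rc)
    print(name,'px',cv2.boundingRect(c),'rect mm',np.round(rc[0],1),np.round(rc[1],1),round(rc[2],2),'box',b.round(1).tolist()); return P
H,S,V=[hsv[...,i].astype(int) for i in range(3)]
rep('fin',blob((H>8)&(H<30)&(S>150)&(V>150),430,480,280,320),.054)
cp=blob((V>130),380,490,260,340); rep('plat',cp,.014)
rep('blue',blob((H>95)&(H<125)&(S>120),225,300,220,300),.057)
rep('bed',blob((V>130)&(S<70),270,380,220,300),.030)
for n,uv in dict(bed=(320,262),blue=(255,262),plate=(440,310),fin=(453,298),tongue=(412,315),mat=(400,250)).items(): print(n,depth(d,uv).round(4))
eps=cv2.approxPolyDP(cp,3,True).reshape(-1,2); print(eps.tolist()); print((plane(d,eps,.014)*1000).round(0).tolist())
big=cv2.resize(im[220:340,225:500],None,fx=2.9,fy=2.9,interpolation=cv2.INTER_CUBIC);cv2.imwrite('pics/crop.png',big[:,:,::-1])
E
python3 m.py
```

```text
fin px (440, 291, 26, 16) rect mm [ 457.4 -198.1] [14.8 49.1] 19.46 box [[442.29998779296875, -177.5], [458.6000061035156, -223.6999969482422], [472.6000061035156, -218.8000030517578], [456.20001220703125, -172.5]]
plat px (398, 276, 75, 52) rect mm [ 446.2 -170.1] [ 70.6 142.6] 19.68 box [[389.0, -114.9000015258789], [437.0, -249.10000610351562], [503.5, -225.3000030517578], [455.5, -91.0999984741211]]
blue px (237, 235, 40, 53) rect mm [538.9 173.3] [ 74.6 100.1] 89.51 box [[488.5, 136.5], [588.5999755859375, 135.60000610351562], [589.2000122070312, 210.1999969482422], [489.20001220703125, 211.10000610351562]]
bed px (270, 232, 90, 58) rect mm [539.   63.4] [174.4 110.3] 89.94 box [[483.70001220703125, -23.700000762939453], [594.0999755859375, -23.799999237060547], [594.2000122070312, 150.60000610351562], [483.8999938964844, 150.6999969482422]]
bed [[0.5356 0.0524 0.0324]]
blue [[0.5362 0.1757 0.0598]]
plate [[ 0.4362 -0.1819  0.0122]]
fin [[ 0.4581 -0.1985  0.0574]]
tongue [[ 0.4282 -0.1257  0.0125]]
mat [[ 0.5583 -0.1083  0.0021]]
[[460, 276], [424, 290], [425, 298], [399, 308], [404, 326], [433, 316], [437, 323], [472, 309]]
[[502.0, -225.0, 14.0], [477.0, -151.0, 14.0], [461.0, -153.0, 14.0], [443.0, -100.0, 14.0], [407.0, -109.0, 14.0], [425.0, -167.0, 14.0], [411.0, -174.0, 14.0], [436.0, -246.0, 14.0]]
```

View pics/crop.png

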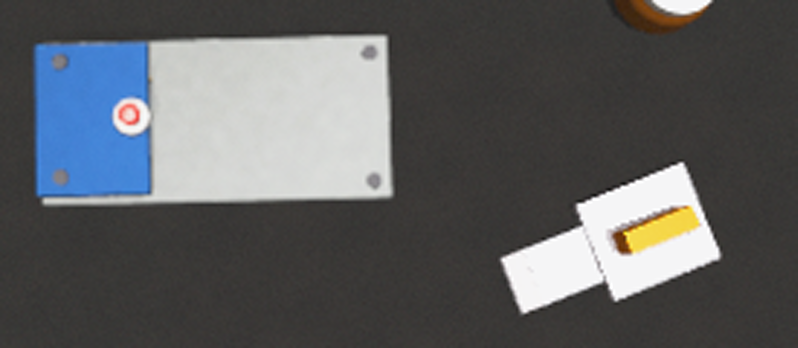

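```bash
cat > plan.py <<'E'
import sys
from h import *
# usage: plan.py x y z heading_deg n [maxstep]
def plan(tx,ty,tz,hd,step=.045,n=5):
    s=r.get_state();p,q=pose(s);M=q.as_matrix();h=np.arctan2(M[1,0],M[0,0])
    print('t %.2f'%s['clock'],'p',p.round(4),'h %.2f'%np.degrees(h),'tilt',M[:,2].round(4),'F',np.array(s['contact_force']).round(1),'op %.3f'%s['opening'])
    t=np.array([tx,ty,tz]); hd=np.radians(hd)
    for i in range(n):
        d=t-p; L=np.linalg.norm(d); d=d*min(1,step/max(L,1e-9))
        dh=(hd-h+np.pi)%(2*np.pi)-np.pi; dh=np.clip(dh,-.14,.14)
        print('dx %.4f dy %.4f dz %.4f yaw %.3f'%(d[0]*np.cos(h)+d[1]*np.sin(h), d[0]*np.sin(h)-d[1]*np.cos(h),-d[2],-dh))
        p=p+d;h+=dh
    print('left',(t-p).round(4),np.degrees(hd-h).round(2))
if __name__=='__main__': plan(*map(float,sys.argv[1:6]))
E
python3 plan.py .457 -.198 .16 109.5 .045
```

```text
t 0.15 p [ 0.1898 -0.595   0.2381] h 17.70 tilt [-5.0e-04  1.2e-03 -1.0e+00] F [-0.4  0.   0.7] op 1.001
dx 0.0348 dy -0.0276 dz 0.0072 yaw -0.140
dx 0.0383 dy -0.0224 dz 0.0072 yaw -0.140
dx 0.0411 dy -0.0169 dz 0.0072 yaw -0.140
dx 0.0430 dy -0.0110 dz 0.0072 yaw -0.140
dx 0.0441 dy -0.0049 dz 0.0072 yaw -0.140
left [ 0.1432  0.2128 -0.0419] 51.69
```

Emit:
{"op": "play_rows", "data": {"targets": [{"jaw": 0,"dx": 0.035,"dy": -0.028,"dz": 0.007,"yaw": -0.14},{"jaw": 0,"dx": 0.038,"dy": -0.022,"dz": 0.007,"yaw": -0.14},{"jaw": 0,"dx": 0.041,"dy": -0.017,"dz": 0.007,"yaw": -0.14},{"jaw": 0,"dx": 0.043,"dy": -0.011,"dz": 0.007,"yaw": -0.14},{"jaw": 0,"dx": 0.044,"dy": -0.005,"dz": 0.007,"yaw": -0.14}]}}

```text
clock: 0.65
tool_pos: [0.3101, -0.4119, 0.2006]
eef_rot: [0.873, 0.488, -0.003, 0.002]
contact_force: [1.3, -0.8, -0.5]
opening: 0.999
```

```bash
python3 plan.py .457 -.198 .16 109.5 .045
```

```text
t 0.65 p [ 0.3101 -0.4119  0.2006] h 58.42 tilt [-0.0025 -0.0058 -1.    ] F [ 1.3 -0.8 -0.5] op 0.999
dx 0.0444 dy 0.0022 dz 0.0070 yaw -0.140
dx 0.0437 dy 0.0084 dz 0.0070 yaw -0.140
dx 0.0421 dy 0.0144 dz 0.0070 yaw -0.140
dx 0.0396 dy 0.0202 dz 0.0070 yaw -0.140
dx 0.0364 dy 0.0255 dz 0.0070 yaw -0.140
left [ 0.0211  0.0307 -0.0058] 10.98
```

Emit:
{"op": "play_rows", "data": {"targets": [{"jaw": 0,"dx": 0.044,"dy": 0.002,"dz": 0.007,"yaw": -0.14},{"jaw": 0,"dx": 0.044,"dy": 0.008,"dz": 0.007,"yaw": -0.14},{"jaw": 0,"dx": 0.042,"dy": 0.014,"dz": 0.007,"yaw": -0.14},{"jaw": 0,"dx": 0.04,"dy": 0.02,"dz": 0.007,"yaw": -0.14},{"jaw": 0,"dx": 0.036,"dy": 0.025,"dz": 0.007,"yaw": -0.14}]}}

```text
clock: 1.15
tool_pos: [0.4356, -0.2197, 0.1629]
eef_rot: [0.642, 0.767, -0.003, 0.001]
contact_force: [0.6, -0.6, -0.3]
opening: 1.002
```

```bash
python3 plan.py .457 -.198 .16 109.5 .015
```

```text
t 1.15 p [ 0.4356 -0.2197  0.1629] h 100.11 tilt [-0.0019 -0.0058 -1.    ] F [ 0.6 -0.6 -0.3] op 1.002
dx 0.0086 dy 0.0122 dz 0.0014 yaw -0.140
dx 0.0068 dy 0.0133 dz 0.0014 yaw -0.024
dx 0.0003 dy 0.0006 dz 0.0001 yaw -0.000
dx 0.0000 dy 0.0000 dz -0.0000 yaw -0.000
dx 0.0000 dy 0.0000 dz -0.0000 yaw -0.000
left [0. 0. 0.] 0.0
```

Emit:
{"op": "play_rows", "data": {"targets": [{"jaw": 0.2,"dx": 0.009,"dy": 0.012,"dz": 0.002,"yaw": -0.1},{"jaw": 0.3,"dx": 0.007,"dy": 0.013,"dz": 0.001,"yaw": -0.06},{"jaw": 0.4,"dx": 0,"dy": 0,"dz": 0,"yaw": 0},{"jaw": 0.4,"dx": 0,"dy": 0,"dz": 0,"yaw": 0},{"jaw": 0.4,"dx": 0,"dy": 0,"dz": 0,"yaw": 0}]}}

```text
clock: 1.65
tool_pos: [0.4598, -0.192, 0.159]
eef_rot: [0.573, 0.82, -0.001, 0.0]
contact_force: [-0.7, 0.6, 1.1]
opening: 0.602
```

```bash
python3 plan.py .457 -.198 .16 109.5 .015; python3 -c "
from h import *
snap('wrist','w1.png')"
```

```text
t 1.65 p [ 0.4598 -0.192   0.159 ] h 110.14 tilt [-8.0e-04 -2.2e-03 -1.0e+00] F [-0.7  0.6  1.1] op 0.602
dx -0.0047 dy -0.0047 dz -0.0010 yaw 0.011
dx 0.0000 dy 0.0000 dz -0.0000 yaw -0.000
dx 0.0000 dy 0.0000 dz -0.0000 yaw -0.000
dx 0.0000 dy 0.0000 dz -0.0000 yaw -0.000
dx 0.0000 dy 0.0000 dz -0.0000 yaw -0.000
left [0. 0. 0.] 0.0
```

View pics/w1.png

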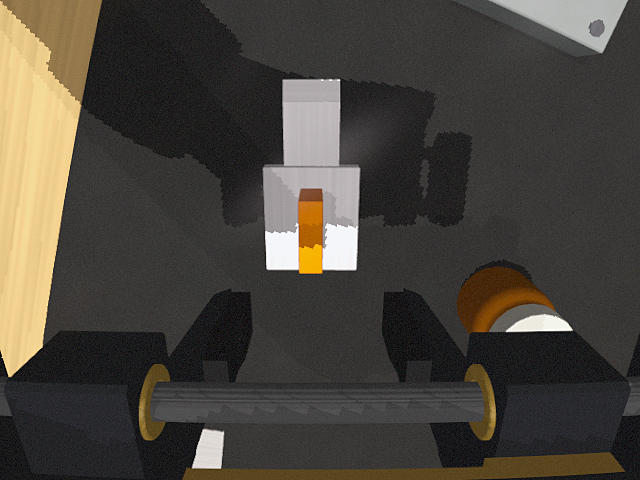

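```bash
cat > m2.py <<'E'
from h import *
d=np.load('/tmp/wrist.npy',allow_pickle=True).item()
n=lambda a,z:print((plane(d,a,z)*1000).round(1).tolist())
# tongue tip edge corners z=3mm, tongue side, plate front corners z=14, fin top
g=lambda a,b,z:(plane(d,[a],z)[0,:2],plane(d,[b],z)[0,:2])
for nm,a,b,z in (('tip',(282.5,80),(340,80),.003),('tng',(283,103),(340,103),.008),('tng2',(284,163),(340,163),.008),('pf',(263.5,167),(359.5,167),.014),('pb',(267,269),(357.5,269),.014),('finb',(299,272),(322.5,272),.054),('finf',(299,201),(322.5,201),.054)):
    A,B=g(a,b,z);C=(A+B)/2*1000;v=A-B
    print(nm,C.round(1),'w',(np.linalg.norm(v)*1000).round(1))
t=np.load('/tmp/top.npy',allow_pickle=True).item()
print('jar',plane(t,[(460,210)],.075))
for nm,uv in dict(plate=(311,175),tng=(311,130),mat=(450,300),fin=(310,260)).items(): print(nm,depth(d,uv).round(4))
E
python3 m2.py
```

```text
tip [ 424.3 -104.6] w 40.2
tng [ 429.8 -119. ] w 39.7
tng2 [ 444.5 -158.3] w 40.7
pf [ 444.8 -160.2] w 68.6
pb [ 472.3 -234.5] w 70.2
finb [ 466.7 -220.2] w 15.7
finf [ 450.1 -174.3] w 14.8
jar [[ 0.62399686 -0.2165752   0.075     ]]
plate [[ 0.4465 -0.1657  0.0148]]
tng [[ 0.4358 -0.1366  0.0075]]
mat [[ 5.924e-01 -2.270e-01  5.000e-04]]
fin [[ 0.4634 -0.2127  0.0528]]
```

```bash
python3 plan.py .4582 -.1975 .07 110.1 .03
```

```text
t 1.70 p [ 0.4595 -0.1923  0.159 ] h 110.12 tilt [-0.0012 -0.0026 -1.    ] F [-0.1 -0.5 -0.5] op 0.606
dx -0.0015 dy -0.0010 dz 0.0299 yaw 0.000
dx -0.0015 dy -0.0010 dz 0.0299 yaw -0.000
dx -0.0014 dy -0.0010 dz 0.0291 yaw -0.000
dx 0.0000 dy 0.0000 dz -0.0000 yaw -0.000
dx 0.0000 dy 0.0000 dz -0.0000 yaw -0.000
left [0. 0. 0.] 0.0
```

Emit:
{"op": "play_rows", "data": {"targets": [{"jaw": 0.5,"dx": -0.0015,"dy": -0.001,"dz": 0.03,"yaw": 0},{"jaw": 0.5,"dx": -0.0015,"dy": -0.001,"dz": 0.03,"yaw": 0},{"jaw": 0.5,"dx": -0.0015,"dy": -0.001,"dz": 0.028,"yaw": 0},{"jaw": 0.5,"dx": 0,"dy": 0,"dz": 0,"yaw": 0},{"jaw": 0.5,"dx": 0,"dy": 0,"dz": 0,"yaw": 0}]}}

```text
clock: 2.2
tool_pos: [0.4568, -0.2051, 0.0706]
eef_rot: [0.579, 0.816, -0.003, 0.003]
contact_force: [1.0, -0.8, -0.3]
opening: 0.504
```

```bash
python3 plan.py .4582 -.1975 .02 110.1 .015
```

```text
t 2.20 p [ 0.4568 -0.2051  0.0706] h 109.31 tilt [ 0.0011 -0.0082 -1.    ] F [ 1.  -0.8 -0.3] op 0.504
dx 0.0020 dy 0.0011 dz 0.0148 yaw -0.014
dx 0.0019 dy 0.0012 dz 0.0148 yaw -0.000
dx 0.0019 dy 0.0012 dz 0.0148 yaw -0.000
dx 0.0008 dy 0.0005 dz 0.0061 yaw -0.000
dx 0.0000 dy 0.0000 dz -0.0000 yaw -0.000
left [0. 0. 0.] 0.0
```

Emit:
{"op": "play_rows", "data": {"targets": [{"jaw": 0.5,"dx": 0.004,"dy": 0.002,"dz": 0.005,"yaw": -0.01},{"jaw": 0.5,"dx": 0.003,"dy": 0.001,"dz": 0.01,"yaw": 0},{"jaw": 0.5,"dx": 0.0,"dy": 0.0,"dz": 0.01,"yaw": 0},{"jaw": 0.5,"dx": 0,"dy": 0,"dz": 0.006,"yaw": 0},{"jaw": 0.5,"dx": 0,"dy": 0,"dz": 0,"yaw": 0}]}}

```text
clock: 2.7
tool_pos: [0.4601, -0.1986, 0.0424]
eef_rot: [0.575, 0.818, -0.001, 0.007]
contact_force: [-0.4, 0.7, -0.1]
opening: 0.502
```

```bash
python3 plan.py .4582 -.1975 .02 110.1 .015
```

```text
t 2.70 p [ 0.4601 -0.1986  0.0424] h 109.80 tilt [ 0.0094 -0.01   -0.9999] F [-0.4  0.7 -0.1] op 0.502
dx 0.0011 dy -0.0010 dz 0.0149 yaw -0.005
dx 0.0006 dy -0.0005 dz 0.0075 yaw -0.000
dx 0.0000 dy 0.0000 dz -0.0000 yaw -0.000
dx 0.0000 dy 0.0000 dz -0.0000 yaw -0.000
dx 0.0000 dy 0.0000 dz -0.0000 yaw -0.000
left [0. 0. 0.] 0.0
```

```bash
cat > n.py <<'E'
from h import *
for i in range(4):
    s=r.get_state();p,q=pose(s);print(s['clock'],p.round(4),q.as_matrix()[:,2].round(4),np.array(s['contact_force']).round(2)); r.snapshot('wrist')
E
python3 n.py
```

```text
2.7 [ 0.4601 -0.1986  0.0424] [ 0.0094 -0.01   -0.9999] [-0.4   0.66 -0.06]
2.75 [ 0.4602 -0.1986  0.0427] [ 0.0098 -0.01   -0.9999] [ 0.42  0.82 -0.18]
2.8 [ 0.4603 -0.1987  0.0429] [ 0.01   -0.0101 -0.9999] [-0.35  0.25 -0.66]
2.85 [ 0.4603 -0.1987  0.043 ] [ 0.0102 -0.0101 -0.9999] [ 0.08  0.56 -0.62]
```

Emit:
{"op": "play_rows", "data": {"targets": [{"jaw": 0.5,"dx": 0.0005,"dy": -0.001,"dz": 0.01,"yaw": -0.005},{"jaw": 0.5,"dx": 0.0005,"dy": -0.001,"dz": 0.01,"yaw": 0},{"jaw": 0.5,"dx": 0.0,"dy": 0.0,"dz": 0.004,"yaw": 0},{"jaw": 0.5,"dx": 0,"dy": 0,"dz": 0,"yaw": 0},{"jaw": 0.5,"dx": 0,"dy": 0,"dz": 0,"yaw": 0}]}}

```text
clock: 3.4
tool_pos: [0.4596, -0.1995, 0.0199]
eef_rot: [0.574, 0.819, -0.0, 0.009]
contact_force: [0.4, 0.0, -0.1]
opening: 0.496
```

```bash
python3 plan.py .4582 -.1975 .02 110.1 .015;python3 -c "
from h import *
snap('wrist','w2.png')"
```

```text
t 3.40 p [ 0.4596 -0.1995  0.0199] h 110.00 tilt [ 0.0136 -0.0107 -0.9998] F [ 0.4  0.  -0.1] op 0.496
dx 0.0024 dy -0.0006 dz -0.0001 yaw -0.002
dx 0.0000 dy 0.0000 dz -0.0000 yaw -0.000
dx 0.0000 dy 0.0000 dz -0.0000 yaw -0.000
dx 0.0000 dy 0.0000 dz -0.0000 yaw -0.000
dx 0.0000 dy 0.0000 dz -0.0000 yaw -0.000
left [0. 0. 0.] 0.0
```

View pics/w2.png

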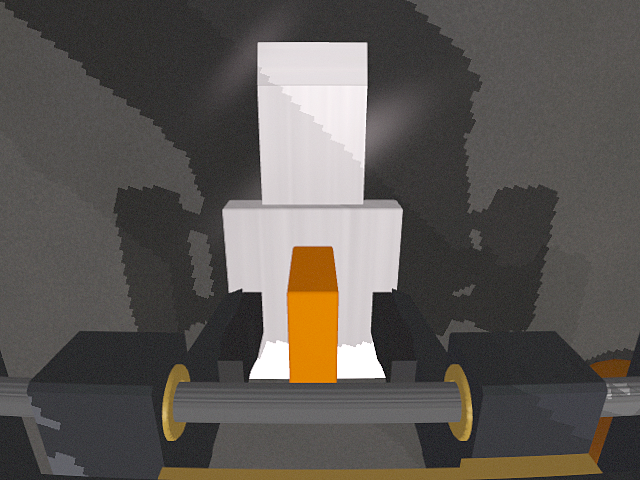

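Fin at columns 289–337, centred between the fingers. Closing.

Emit:
{"op": "play_rows", "data": {"targets": [{"jaw": 0.7,"dx": 0.001,"dy": 0,"dz": 0,"yaw": 0},{"jaw": 0.8,"dx": 0.001,"dy": 0,"dz": 0,"yaw": 0},{"jaw": 0.85,"dx": 0,"dy": 0,"dz": 0,"yaw": 0},{"jaw": 0.9,"dx": 0,"dy": 0,"dz": 0,"yaw": 0},{"jaw": 1,"dx": 0,"dy": 0,"dz": 0,"yaw": 0}], "squeeze": 30}}

```text
clock: 3.95
tool_pos: [0.459, -0.1979, 0.0208]
eef_rot: [0.574, 0.819, -0.0, 0.009]
contact_force: [-0.1, 0.2, -0.2]
opening: 0.183
```

Emit:
{"op": "play_rows", "data": {"targets": [{"jaw": 1,"dx": 0,"dy": 0,"dz": 0,"yaw": 0},{"jaw": 1,"dx": 0,"dy": 0,"dz": 0,"yaw": 0},{"jaw": 1,"dx": 0,"dy": 0,"dz": -0.002,"yaw": 0},{"jaw": 1,"dx": 0,"dy": 0,"dz": -0.005,"yaw": 0},{"jaw": 1,"dx": 0,"dy": 0,"dz": -0.01,"yaw": 0}], "squeeze": 40}}

```text
clock: 4.45
tool_pos: [0.4578, -0.1972, 0.0373]
eef_rot: [0.574, 0.819, -0.001, 0.008]
contact_force: [0.7, 0.1, -2.9]
opening: 0.175
```

```bash
python3 plan.py .45 -.1 .10 90 .03
```

```text
t 4.45 p [ 0.4578 -0.1972  0.0373] h 110.00 tilt [ 0.0116 -0.0104 -0.9999] F [ 0.7  0.1 -2.9] op 0.175
dx 0.0243 dy 0.0067 dz -0.0162 yaw 0.140
dx 0.0250 dy 0.0032 dz -0.0162 yaw 0.140
dx 0.0252 dy -0.0003 dz -0.0162 yaw 0.069
dx 0.0217 dy -0.0017 dz -0.0140 yaw -0.000
dx 0.0000 dy 0.0000 dz -0.0000 yaw -0.000
left [0. 0. 0.] 0.0
```

Emit:
{"op": "play_rows", "data": {"targets": [{"jaw": 1,"dx": 0.0,"dy": 0,"dz": -0.02,"yaw": 0},{"jaw": 1,"dx": 0.015,"dy": 0.005,"dz": -0.02,"yaw": 0.05},{"jaw": 1,"dx": 0.03,"dy": 0.008,"dz": -0.015,"yaw": 0.1},{"jaw": 1,"dx": 0.03,"dy": 0.008,"dz": -0.01,"yaw": 0.1},{"jaw": 1,"dx": 0.025,"dy": 0.008,"dz": 0,"yaw": 0.05}]}}

```text
clock: 4.95
tool_pos: [0.4615, -0.0959, 0.1049]
eef_rot: [0.698, 0.716, -0.001, 0.008]
contact_force: [0.6, -0.0, -3.8]
opening: 0.178
```

```bash
python3 plan.py .539 .022 .11 90 .03
```

```text
t 4.95 p [ 0.4615 -0.0959  0.1049] h 91.47 tilt [ 0.0099 -0.0129 -0.9999] F [ 0.6 -0.  -3.8] op 0.178
dx 0.0246 dy 0.0171 dz -0.0011 yaw 0.026
dx 0.0251 dy 0.0165 dz -0.0011 yaw -0.000
dx 0.0251 dy 0.0165 dz -0.0011 yaw -0.000
dx 0.0251 dy 0.0165 dz -0.0011 yaw -0.000
dx 0.0177 dy 0.0117 dz -0.0008 yaw -0.000
left [0. 0. 0.] 0.0
```

Emit:
{"op": "play_rows", "data": {"targets": [{"jaw": 1,"dx": 0.025,"dy": 0.017,"dz": -0.001,"yaw": 0.02},{"jaw": 1,"dx": 0.025,"dy": 0.017,"dz": -0.001,"yaw": 0},{"jaw": 1,"dx": 0.025,"dy": 0.017,"dz": -0.001,"yaw": 0},{"jaw": 1,"dx": 0.02,"dy": 0.015,"dz": -0.001,"yaw": 0},{"jaw": 1,"dx": 0.01,"dy": 0.005,"dz": 0,"yaw": 0}]}}

```text
clock: 5.45
tool_pos: [0.5316, 0.0175, 0.1104]
eef_rot: [0.704, 0.71, -0.001, 0.007]
contact_force: [-0.2, 0.7, -1.9]
opening: 0.178
```

Emit:
{"op": "play_rows", "data": {"targets": [{"jaw": 1,"dx": 0,"dy": 0,"dz": 0,"yaw": 0},{"jaw": 1,"dx": 0,"dy": 0,"dz": 0,"yaw": 0},{"jaw": 1,"dx": 0,"dy": 0,"dz": 0,"yaw": 0},{"jaw": 1,"dx": 0,"dy": 0,"dz": 0,"yaw": 0},{"jaw": 1,"dx": 0,"dy": 0,"dz": 0,"yaw": 0}]}}

```text
clock: 5.95
tool_pos: [0.5278, 0.0134, 0.1099]
eef_rot: [0.705, 0.709, -0.004, 0.006]
contact_force: [0.1, -0.3, -4.6]
opening: 0.178
```

```bash
python3 plan.py .539 .022 .11 90 .03; python3 -c "
from h import *
snap('wrist','w3.png');snap('side','s3.png');snap('top','t3.png')"
```

```text
t 5.95 p [0.5278 0.0134 0.1099] h 90.28 tilt [ 0.0027 -0.0145 -0.9999] F [ 0.1 -0.3 -4.6] op 0.178
dx 0.0086 dy 0.0113 dz -0.0001 yaw 0.005
dx 0.0000 dy 0.0000 dz -0.0000 yaw -0.000
dx 0.0000 dy 0.0000 dz -0.0000 yaw -0.000
dx 0.0000 dy 0.0000 dz -0.0000 yaw -0.000
dx 0.0000 dy 0.0000 dz -0.0000 yaw -0.000
left [0. 0. 0.] 0.0
```

View pics/w3.png

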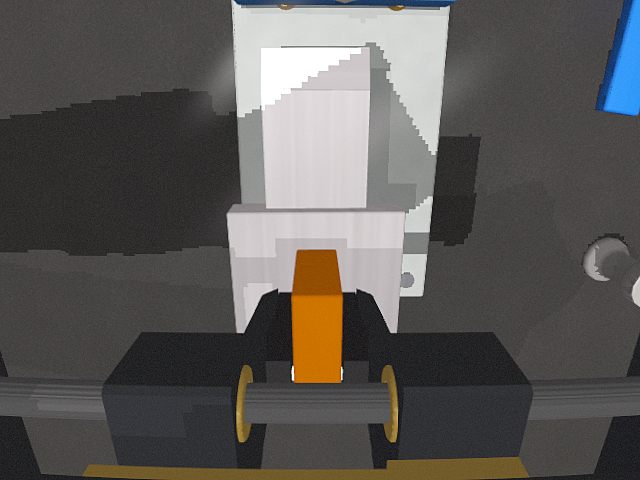

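View pics/s3.png

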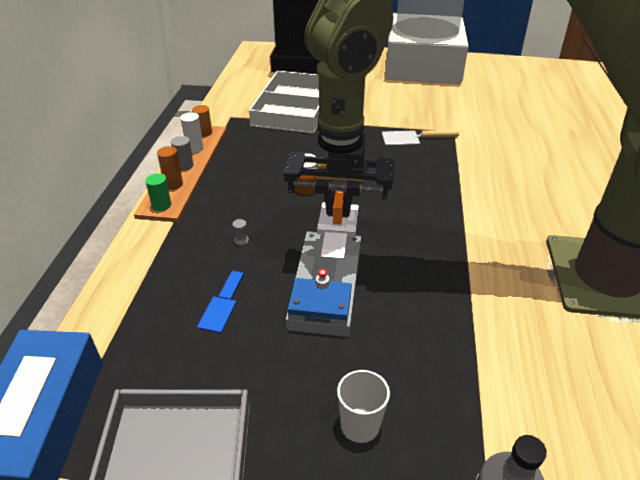

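```bash
cat > m3.py <<'E'
from h import *
d=np.load('/tmp/wrist.npy',allow_pickle=True).item(); im=d['frame']
g=cv2.cvtColor(im,cv2.COLOR_RGB2GRAY).astype(int)
for row in (20,60,100,130,180,195): print(row,[(c,int(g[row,c+1]-g[row,c-1])) for c in range(200,470) if abs(g[row,c+1]-g[row,c-1])>25])
dt=dict(d); dt['T']=np.array(d['T_tool_cam'])
for a,b,z in (((262,75),(369,75),.0155),):
    print('tool',(plane(dt,[a,b],z)*1000).round(1).tolist())
cv2.imwrite('pics/c3.png',cv2.resize(im[0:100,200:470],None,fx=2.9,fy=2.9)[:,:,::-1])
E
python3 m3.py
```

```text
20 [(231, 65), (232, 144), (233, 79), (447, -61), (448, -147), (449, -89)]
60 [(233, 60), (234, 100), (235, 37), (260, 35), (261, 40), (338, -62), (339, -65), (369, -67), (370, -43), (386, 67), (387, 92), (444, -125), (445, -129)]
100 [(235, 100), (236, 135), (237, 31), (261, 39), (274, -47), (275, -44), (369, -101), (370, -73), (398, 44), (399, 76), (440, -33), (441, -116), (442, -80)]
130 [(236, 31), (237, 99), (238, 67), (261, 27), (262, 71), (263, 46), (368, -82), (369, -62), (418, 50), (419, 84), (438, -122), (439, -140)]
180 [(239, 60), (240, 98), (241, 35), (264, 51), (265, 64), (366, -76), (367, -80), (434, -109), (435, -79)]
195 [(240, 56), (241, 87), (265, 57), (266, 45), (365, -37), (366, -96), (367, -46), (432, -77), (433, -72)]
tool [[91.1, -19.5, 15.5], [91.1, 20.3, 15.5]]
```

View pics/c3.png

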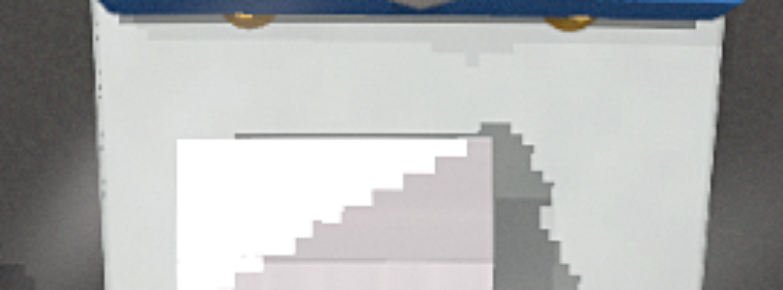

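```bash
cat > m4.py <<'E'
from h import *
d=np.load('/tmp/wrist.npy',allow_pickle=True).item()
dt=dict(d); dt['T']=np.array(d['T_tool_cam'])
for r_,a,b in((20,232,448),(60,234,444.5),(100,235.8,441.2),(130,237.2,438.6),(180,240,434.4),(195,240.8,432.5)):
    P=plane(d,[(a,r_),(b,r_)],.03)*1000; print('bed',P.mean(0).round(1),'w',np.linalg.norm(P[0]-P[1]).round(1))
for r_,a,b,z in((75,261.2,369.5,.014),(100,261.2,369.5,.0125),(130,262.2,368.6,.0125),(180,264.6,366.5,.0125),(195,265.5,366,.0125)):
    P=plane(dt,[(a,r_),(b,r_)],z)*1000; print('tongue(tool)',P.mean(0).round(2),'w',np.linalg.norm(P[0]-P[1]).round(1))
u0=200;k=2.9
P=plane(d,[(u0+249/k,18/k),(u0+569/k,22/k)],.037)*1000; print('pins',P.round(1).tolist(),P.mean(0).round(1),'sep',np.linalg.norm(P[0]-P[1]))
print('blue low front',plane(d,[(u0+130/k,16/k),(u0+690/k,24/k)],.041).round(4))
E
python3 m4.py
```

```text
bed [540.  133.2  30. ] w 108.6
bed [540.  114.2  30. ] w 108.4
bed [540.   94.3  30. ] w 108.6
bed [540.   78.7  30. ] w 108.7
bed [540.2  51.3  30. ] w 108.9
bed [540.   42.6  30. ] w 108.7
tongue(tool) [90.99  0.32 14.  ] w 40.0
tongue(tool) [82.1   0.32 12.5 ] w 40.2
tongue(tool) [71.17  0.33 12.5 ] w 40.3
tongue(tool) [51.97  0.37 12.5 ] w 40.0
tongue(tool) [45.94  0.44 12.5 ] w 39.9
pins [[513.3, 137.7, 37.0], [566.5, 137.6, 37.0]] [539.9 137.6  37. ] sep 53.179304876276895
blue low front [[0.4942 0.1373 0.041 ]
 [0.5858 0.137  0.041 ]]
```

Emit:
{"op": "play_rows", "data": {"targets": [{"jaw": 1,"dx": 0.003,"dy": 0.005,"dz": 0.01,"yaw": 0.002},{"jaw": 1,"dx": 0.003,"dy": 0.005,"dz": 0.01,"yaw": 0.002},{"jaw": 1,"dx": 0.002,"dy": 0.002,"dz": 0.01,"yaw": 0},{"jaw": 1,"dx": 0,"dy": 0,"dz": 0.004,"yaw": 0},{"jaw": 1,"dx": 0,"dy": 0,"dz": 0,"yaw": 0}]}}

```text
clock: 6.6
tool_pos: [0.5416, 0.0228, 0.0719]
eef_rot: [0.706, 0.708, -0.004, 0.006]
contact_force: [-0.6, -0.2, -3.5]
opening: 0.178
```

```bash
python3 plan.py .5396 .022 .06 90 .01
```

```text
t 6.60 p [0.5416 0.0228 0.0719] h 90.10 tilt [ 0.003  -0.0135 -0.9999] F [-0.6 -0.2 -3.5] op 0.178
dx -0.0006 dy -0.0016 dz 0.0098 yaw 0.002
dx -0.0001 dy -0.0003 dz 0.0021 yaw -0.000
dx 0.0000 dy 0.0000 dz -0.0000 yaw -0.000
dx 0.0000 dy 0.0000 dz -0.0000 yaw -0.000
dx 0.0000 dy 0.0000 dz -0.0000 yaw -0.000
left [0. 0. 0.] 0.0
```

Emit:
{"op": "play_rows", "data": {"targets": [{"jaw": 1,"dx": -0.001,"dy": -0.001,"dz": 0.006,"yaw": 0.001},{"jaw": 1,"dx": 0,"dy": -0.001,"dz": 0.005,"yaw": 0},{"jaw": 1,"dx": 0,"dy": 0,"dz": 0.002,"yaw": 0},{"jaw": 1,"dx": 0,"dy": 0,"dz": 0,"yaw": 0},{"jaw": 1,"dx": 0,"dy": 0,"dz": 0,"yaw": 0}]}}

```text
clock: 7.1
tool_pos: [0.539, 0.0213, 0.0578]
eef_rot: [0.707, 0.707, -0.004, 0.006]
contact_force: [0.1, -0.5, -2.8]
opening: 0.181
```

```bash
python3 plan.py .5396 .022 .051 90 .01; python3 -c "
from h import *
snap('wrist','w4.png')"
```

```text
t 7.10 p [0.539  0.0213 0.0578] h 90.04 tilt [ 0.0023 -0.0139 -0.9999] F [ 0.1 -0.5 -2.8] op 0.181
dx 0.0007 dy 0.0006 dz 0.0068 yaw 0.001
dx 0.0000 dy 0.0000 dz -0.0000 yaw -0.000
dx 0.0000 dy 0.0000 dz -0.0000 yaw -0.000
dx 0.0000 dy 0.0000 dz -0.0000 yaw -0.000
dx 0.0000 dy 0.0000 dz -0.0000 yaw -0.000
left [0. 0. 0.] 0.0
```

View pics/w4.png

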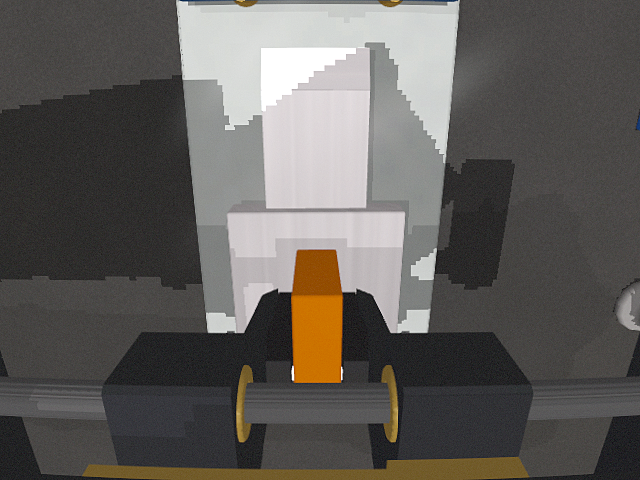

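```bash
cat > m5.py <<'E'
from h import *
d=np.load('/tmp/wrist.npy',allow_pickle=True).item(); im=d['frame']
dt=dict(d); dt['T']=np.array(d['T_tool_cam'])
g=cv2.GaussianBlur(cv2.cvtColor(im,cv2.COLOR_RGB2GRAY),(1,5),0).astype(float)
def edge(row,lo,hi,sgn):
    e=sgn*np.gradient(g[row])[lo:hi]; k=e.argmax(); w=e[max(k-2,0):k+3].clip(0); return lo+max(k-2,0)+(w*np.arange(len(w))).sum()/w.sum()
B=[];Tn=[]
for row in range(15,200,15):
    a=edge(row,165,225,1);b=edge(row,430,470,-1)
    P=plane(d,[(a,row),(b,row)],.03)*1000; B.append(np.r_[P.mean(0),np.linalg.norm(P[0]-P[1])])
for row in list(range(100,200,10)):
    a=edge(row,255,275,1);b=edge(row,355,378,-1)
    P=plane(dt,[(a,row),(b,row)],.0125); W=P@d['T'][:3,:3].T@np.eye(3)
    M=d['T']@np.linalg.inv(dt['T']); W=P@M[:3,:3].T+M[:3,3]; W*=1000; Tn.append(np.r_[W.mean(0),np.linalg.norm(W[0]-W[1])])
B=np.array(B);Tn=np.array(Tn);print(B.round(1).tolist());print(Tn.round(2).tolist())
print('bed x',np.median(B[:,0]),np.polyfit(B[:,1],B[:,0],1),'tongue x',np.median(Tn[:,0]),np.polyfit(Tn[:,1],Tn[:,0],1))
E
python3 m5.py
```

```text
[[540.1, 135.0, 30.0, 108.4], [540.1, 129.6, 30.0, 108.4], [540.2, 124.1, 30.0, 108.3], [540.1, 118.6, 30.0, 108.4], [540.1, 112.9, 30.0, 108.3], [540.2, 107.1, 30.0, 108.4], [540.1, 101.3, 30.0, 108.3], [540.2, 95.3, 30.0, 108.3], [540.1, 89.2, 30.0, 108.4], [540.1, 83.0, 30.0, 108.2], [540.2, 76.6, 30.0, 108.5], [540.1, 70.2, 30.0, 108.3], [540.2, 63.5, 30.0, 108.4]]
[[539.17, 103.21, 44.13, 40.31], [539.27, 99.61, 44.18, 40.1], [539.23, 95.97, 44.23, 40.1], [539.25, 92.28, 44.28, 40.2], [539.25, 88.54, 44.33, 40.09], [539.28, 84.76, 44.38, 40.15], [539.31, 80.92, 44.44, 40.09], [539.33, 77.03, 44.49, 40.13], [539.34, 73.08, 44.55, 40.12], [539.35, 69.08, 44.6, 40.11]]
bed x 540.1416681899286 [-4.5005519e-04  5.4017862e+02] tongue x 539.2718217580484 [-4.61589425e-03  5.39675944e+02]
```

Emit:
{"op": "play_rows", "data": {"targets": [{"jaw": 1,"dx": 0.001,"dy": 0.001,"dz": 0.002,"yaw": 0.005},{"jaw": 1,"dx": 0,"dy": 0,"dz": 0.002,"yaw": 0},{"jaw": 1,"dx": 0,"dy": 0,"dz": 0.001,"yaw": 0},{"jaw": 1,"dx": 0,"dy": 0,"dz": 0.001,"yaw": 0},{"jaw": 1,"dx": 0,"dy": 0,"dz": 0,"yaw": 0}]}}

```text
clock: 7.65
tool_pos: [0.5408, 0.0223, 0.0519]
eef_rot: [0.709, 0.705, -0.003, 0.006]
contact_force: [-0.4, -0.3, -3.1]
opening: 0.177
```

```bash
python3 plan.py .5396 .022 .051 89.8 .01
```

```text
t 7.65 p [0.5408 0.0223 0.0519] h 89.71 tilt [ 0.0039 -0.0135 -0.9999] F [-0.4 -0.3 -3.1] op 0.177
dx -0.0004 dy -0.0012 dz 0.0009 yaw -0.002
dx 0.0000 dy 0.0000 dz -0.0000 yaw -0.000
dx 0.0000 dy 0.0000 dz -0.0000 yaw -0.000
dx 0.0000 dy 0.0000 dz -0.0000 yaw -0.000
dx 0.0000 dy 0.0000 dz -0.0000 yaw -0.000
left [0. 0. 0.] 0.0
```

Emit:
{"op": "play_rows", "data": {"targets": [{"jaw": 1,"dx": 0,"dy": -0.0008,"dz": 0.0006,"yaw": 0},{"jaw": 1,"dx": 0,"dy": 0,"dz": 0.0006,"yaw": 0},{"jaw": 1,"dx": 0,"dy": 0,"dz": 0.0006,"yaw": 0},{"jaw": 1,"dx": 0,"dy": 0,"dz": 0.0006,"yaw": 0},{"jaw": 1,"dx": 0,"dy": 0,"dz": 0,"yaw": 0}]}}

```text
clock: 8.15
tool_pos: [0.5398, 0.0223, 0.0509]
eef_rot: [0.709, 0.705, -0.003, 0.007]
contact_force: [-0.4, 0.6, -2.8]
opening: 0.177
```

```bash
python3 plan.py .5396 .022 .051 89.8 .01
```

```text
t 8.15 p [0.5398 0.0223 0.0509] h 89.72 tilt [ 0.0048 -0.014  -0.9999] F [-0.4  0.6 -2.8] op 0.177
dx -0.0003 dy -0.0002 dz -0.0001 yaw -0.001
dx 0.0000 dy 0.0000 dz -0.0000 yaw -0.000
dx 0.0000 dy 0.0000 dz -0.0000 yaw -0.000
dx 0.0000 dy 0.0000 dz -0.0000 yaw -0.000
dx 0.0000 dy 0.0000 dz -0.0000 yaw -0.000
left [0. 0. 0.] 0.0
```

Emit:
{"op": "play_rows", "data": {"targets": [{"jaw": 1,"dx": 0,"dy": 0,"dz": 0.0006,"yaw": 0},{"jaw": 1,"dx": 0,"dy": 0,"dz": 0.0006,"yaw": 0},{"jaw": 1,"dx": 0,"dy": 0,"dz": 0.0006,"yaw": 0},{"jaw": 1,"dx": 0,"dy": 0,"dz": 0.0006,"yaw": 0},{"jaw": 1,"dx": 0,"dy": 0,"dz": 0,"yaw": 0}]}}

```text
clock: 8.65
tool_pos: [0.54, 0.0224, 0.0509]
eef_rot: [0.709, 0.705, -0.003, 0.008]
contact_force: [0.1, 1.0, -1.8]
opening: 0.176
```

```bash
python3 plan.py .5396 .022 .051 89.8 .01
```

```text
t 8.65 p [0.54   0.0224 0.0509] h 89.73 tilt [ 0.0064 -0.0148 -0.9999] F [ 0.1  1.  -1.8] op 0.176
dx -0.0004 dy -0.0004 dz -0.0001 yaw -0.001
dx 0.0000 dy 0.0000 dz -0.0000 yaw -0.000
dx 0.0000 dy 0.0000 dz -0.0000 yaw -0.000
dx 0.0000 dy 0.0000 dz -0.0000 yaw -0.000
dx 0.0000 dy 0.0000 dz -0.0000 yaw -0.000
left [0. 0. 0.] 0.0
```

Emit:
{"op": "play_rows", "data": {"targets": [{"jaw": 1,"dx": 0,"dy": 0,"dz": 0.001,"yaw": 0},{"jaw": 1,"dx": 0,"dy": 0,"dz": 0.0012,"yaw": 0},{"jaw": 1,"dx": 0,"dy": 0,"dz": 0.0015,"yaw": 0},{"jaw": 1,"dx": 0,"dy": 0,"dz": 0.0015,"yaw": 0},{"jaw": 1,"dx": 0,"dy": 0,"dz": 0.0015,"yaw": 0}]}}

```text
clock: 9.15
tool_pos: [0.54, 0.0223, 0.0508]
eef_rot: [0.709, 0.705, -0.003, 0.01]
contact_force: [-4.5, -1.0, 17.0]
opening: 0.178
```

```bash
python3 plan.py .5396 .022 .051 89.8 .01;python3 -c "
from h import *
snap('wrist','w5.png');print(r.get_state()['moment']);snap('side','s5.png')";python3 m5.py
```

```text
t 9.15 p [0.54   0.0223 0.0508] h 89.73 tilt [ 0.0098 -0.0172 -0.9998] F [-4.5 -1.  17. ] op 0.178
dx -0.0003 dy -0.0004 dz -0.0002 yaw -0.001
dx 0.0000 dy 0.0000 dz -0.0000 yaw -0.000
dx 0.0000 dy 0.0000 dz -0.0000 yaw -0.000
dx 0.0000 dy 0.0000 dz -0.0000 yaw -0.000
dx 0.0000 dy 0.0000 dz -0.0000 yaw -0.000
left [0. 0. 0.] -0.0
[-0.08141212  0.81332244  0.02847309]
[[540.1, 134.8, 30.0, 108.2], [540.2, 129.6, 30.0, 108.2], [540.2, 124.4, 30.0, 108.3], [540.1, 119.1, 30.0, 108.3], [540.1, 113.6, 30.0, 108.3], [540.1, 108.1, 30.0, 108.2], [540.2, 102.5, 30.0, 108.3], [540.2, 96.8, 30.0, 108.2], [540.1, 90.9, 30.0, 108.3], [540.1, 85.0, 30.0, 108.4], [540.2, 78.9, 30.0, 108.4], [540.2, 72.6, 30.0, 108.4], [540.1, 66.3, 30.0, 108.3]]
[[540.61, 104.21, 36.85, 40.56], [540.66, 100.61, 36.91, 40.22], [540.69, 96.97, 36.97, 40.25], [540.67, 93.28, 37.04, 40.21], [540.68, 89.55, 37.1, 40.18], [540.67, 85.76, 37.17, 40.18], [540.68, 81.92, 37.23, 40.16], [540.67, 78.03, 37.3, 40.14], [540.71, 74.09, 37.37, 40.19], [540.67, 70.08, 37.44, 40.09]]
bed x 540.1464980252084 [-1.49931002e-04  5.40167274e+02] tongue x 540.6719780371373 [-1.42459597e-03  5.40796201e+02]
```

View pics/w5.png

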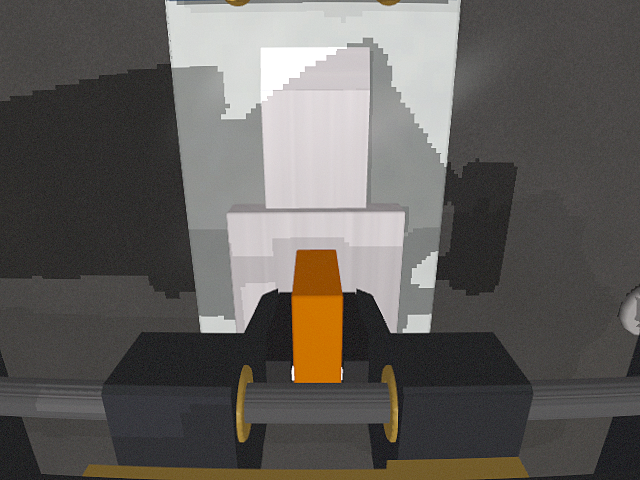

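Emit:
{"op": "play_rows", "data": {"targets": [{"jaw": 1,"dx": 0,"dy": 0,"dz": 0,"yaw": 0},{"jaw": 1,"dx": 0,"dy": 0,"dz": 0,"yaw": 0},{"jaw": 0.75,"dx": 0,"dy": 0,"dz": 0,"yaw": 0},{"jaw": 0.7,"dx": 0,"dy": 0,"dz": 0,"yaw": 0},{"jaw": 0.7,"dx": 0,"dy": 0,"dz": 0,"yaw": 0}]}}

```text
clock: 9.75
tool_pos: [0.541, 0.0226, 0.0505]
eef_rot: [0.709, 0.705, -0.002, 0.01]
contact_force: [0.3, 0.2, 0.5]
opening: 0.3
```

```bash
python3 plan.py .5396 .022 .051 89.8 .01;python3 -c "
from h import *
snap('wrist','w6.png');print(r.get_state()['moment']);snap('side','s5.png')";python3 m5.py
```

```text
t 9.75 p [0.541  0.0226 0.0505] h 89.72 tilt [ 0.0114 -0.0166 -0.9998] F [0.3 0.2 0.5] op 0.300
dx -0.0006 dy -0.0014 dz -0.0005 yaw -0.001
dx 0.0000 dy 0.0000 dz -0.0000 yaw -0.000
dx 0.0000 dy 0.0000 dz -0.0000 yaw -0.000
dx 0.0000 dy 0.0000 dz -0.0000 yaw -0.000
dx 0.0000 dy 0.0000 dz -0.0000 yaw -0.000
left [0. 0. 0.] -0.0
[-0.00165913 -0.05891769  0.01775471]
[[540.7, 135.0, 30.0, 107.3], [540.3, 129.9, 30.0, 107.9], [540.2, 124.6, 30.0, 108.2], [540.2, 119.3, 30.0, 108.3], [540.1, 113.9, 30.0, 108.2], [540.2, 108.4, 30.0, 108.4], [540.1, 102.7, 30.0, 108.3], [540.2, 97.0, 30.0, 108.3], [540.2, 91.2, 30.0, 108.2], [540.2, 85.2, 30.0, 108.4], [540.2, 79.2, 30.0, 108.4], [540.2, 72.9, 30.0, 108.5], [540.2, 66.6, 30.0, 108.3]]
[[540.86, 104.45, 36.66, 40.48], [540.93, 100.85, 36.72, 40.34], [540.89, 97.21, 36.78, 40.25], [540.92, 93.52, 36.84, 40.3], [540.92, 89.78, 36.9, 40.24], [540.9, 86.0, 36.97, 40.24], [540.95, 82.16, 37.03, 40.31], [540.9, 78.27, 37.09, 40.22], [540.94, 74.32, 37.16, 40.23], [540.96, 70.32, 37.23, 40.3]]
bed x 540.1731120649474 [3.52669234e-03 5.39861909e+02] tongue x 540.9173776147182 [-1.64143760e-03  5.41061665e+02]
```

View pics/s5.png

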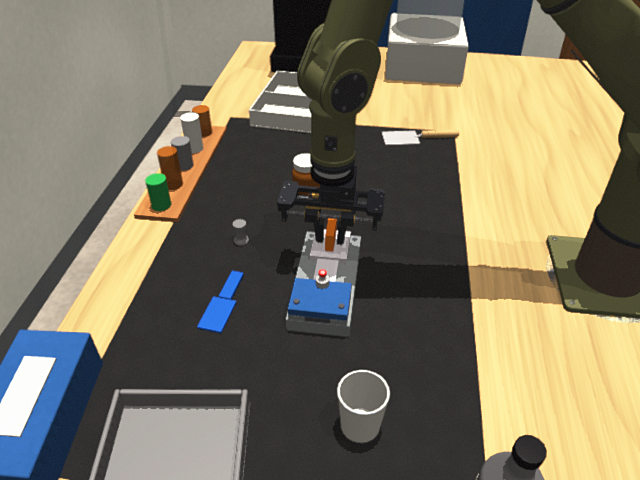

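Emit:
{"op": "play_rows", "data": {"targets": [{"jaw": 0.75,"dx": 0,"dy": -0.0003,"dz": -0.0005,"yaw": 0},{"jaw": 0.8,"dx": 0,"dy": 0,"dz": 0,"yaw": 0},{"jaw": 0.85,"dx": 0,"dy": 0,"dz": 0,"yaw": 0},{"jaw": 1,"dx": 0,"dy": 0,"dz": 0,"yaw": 0},{"jaw": 1,"dx": 0,"dy": 0,"dz": 0,"yaw": 0}], "squeeze": 30}}

```text
clock: 10.35
tool_pos: [0.5405, 0.0225, 0.0511]
eef_rot: [0.709, 0.705, -0.002, 0.01]
contact_force: [0.6, -0.1, 0.1]
opening: 0.18
```

```bash
python3 plan.py .5396 .022 .051 89.8 .01;python3 -c "
from h import *
snap('wrist','w7.png');print(r.get_state()['moment'])";python3 m5.py|tail -1
```

```text
t 10.35 p [0.5405 0.0225 0.0511] h 89.74 tilt [ 0.0111 -0.0167 -0.9998] F [ 0.6 -0.1  0.1] op 0.180
dx -0.0005 dy -0.0009 dz 0.0001 yaw -0.001
dx 0.0000 dy 0.0000 dz -0.0000 yaw -0.000
dx 0.0000 dy 0.0000 dz -0.0000 yaw -0.000
dx 0.0000 dy 0.0000 dz -0.0000 yaw -0.000
dx 0.0000 dy 0.0000 dz -0.0000 yaw -0.000
left [0. 0. 0.] 0.0
[-0.00390795 -0.02240692 -0.01633117]
bed x 540.1646500962598 [-1.12003532e-04  5.40173595e+02] tongue x 541.2586473577728 [6.55182184e-04 5.41205090e+02]
```

Emit:
{"op": "play_rows", "data": {"targets": [{"jaw": 1,"dx": 0.001,"dy": -0.0006,"dz": 0,"yaw": 0},{"jaw": 1,"dx": 0.001,"dy": -0.0006,"dz": 0,"yaw": 0},{"jaw": 1,"dx": 0.001,"dy": -0.0006,"dz": 0,"yaw": 0},{"jaw": 1,"dx": 0.001,"dy": -0.0006,"dz": 0,"yaw": 0},{"jaw": 1,"dx": 0.001,"dy": 0,"dz": 0,"yaw": 0}]}}

```text
clock: 10.9
tool_pos: [0.5387, 0.026, 0.0511]
eef_rot: [0.709, 0.705, -0.002, 0.011]
contact_force: [0.3, -2.1, -0.0]
opening: 0.177
```

```bash
python3 plan.py .5396 .022 .051 89.8 .01;python3 -c "
from h import *
snap('wrist','w7.png');print(r.get_state()['moment'])";python3 m5.py|tail -1
```

```text
t 10.90 p [0.5387 0.026  0.0511] h 89.62 tilt [ 0.0121 -0.019  -0.9997] F [ 0.3 -2.1 -0. ] op 0.177
dx -0.0040 dy 0.0010 dz 0.0001 yaw -0.003
dx 0.0000 dy 0.0000 dz -0.0000 yaw -0.000
dx 0.0000 dy 0.0000 dz -0.0000 yaw -0.000
dx 0.0000 dy 0.0000 dz -0.0000 yaw -0.000
dx 0.0000 dy 0.0000 dz -0.0000 yaw -0.000
left [0. 0. 0.] -0.0
[-0.25590518 -0.08131207  0.05679731]
bed x 540.1430286223037 [-2.09932281e-04  5.40167256e+02] tongue x 539.5150043683761 [3.24787159e-03 5.39232191e+02]
```

Emit:
{"op": "play_rows", "data": {"targets": [{"jaw": 1,"dx": 0.001,"dy": 0.0004,"dz": 0,"yaw": -0.002},{"jaw": 1,"dx": 0.001,"dy": 0.0003,"dz": 0,"yaw": -0.001},{"jaw": 1,"dx": 0.001,"dy": 0,"dz": 0,"yaw": 0},{"jaw": 1,"dx": 0.001,"dy": 0,"dz": 0,"yaw": 0},{"jaw": 1,"dx": 0.001,"dy": 0,"dz": 0,"yaw": 0}]}}

```text
clock: 11.45
tool_pos: [0.5388, 0.0305, 0.0511]
eef_rot: [0.708, 0.706, -0.003, 0.011]
contact_force: [-0.0, -3.0, 0.4]
opening: 0.178
```

```bash
python3 plan.py .5396 .022 .051 89.8 .01;python3 -c "
from h import *
snap('wrist','w8.png');print(r.get_state()['moment'])";python3 m5.py|tail -1
```

```text
t 11.45 p [0.5388 0.0305 0.0511] h 89.79 tilt [ 0.0107 -0.0205 -0.9997] F [-0.  -3.   0.4] op 0.178
dx -0.0085 dy 0.0009 dz 0.0001 yaw -0.000
dx 0.0000 dy 0.0000 dz -0.0000 yaw -0.000
dx 0.0000 dy 0.0000 dz -0.0000 yaw -0.000
dx 0.0000 dy 0.0000 dz -0.0000 yaw -0.000
dx 0.0000 dy 0.0000 dz -0.0000 yaw -0.000
left [0. 0. 0.] 0.0
[-0.33664227 -0.003494    0.01136187]
bed x 540.1638472997956 [1.15263182e-02 5.39065330e+02] tongue x 539.3737445409811 [3.98840320e-04 5.39337409e+02]
```

View pics/w8.png

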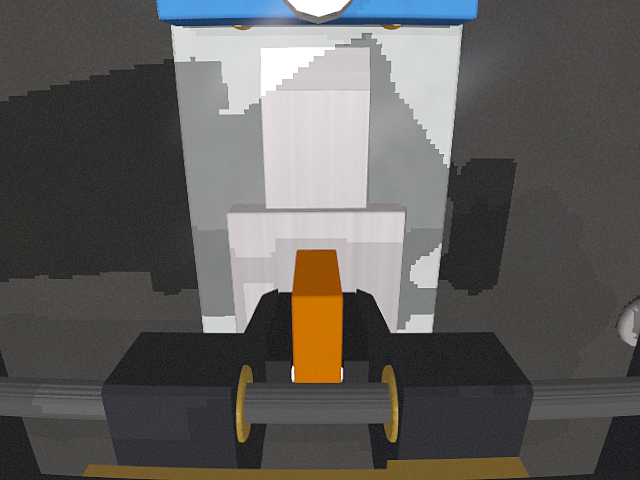

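Emit:
{"op": "play_rows", "data": {"targets": [{"jaw": 1,"dx": 0.001,"dy": 0.0004,"dz": 0,"yaw": 0},{"jaw": 1,"dx": 0.001,"dy": 0.0004,"dz": 0,"yaw": 0},{"jaw": 1,"dx": 0.001,"dy": 0,"dz": 0,"yaw": 0},{"jaw": 1,"dx": 0.0005,"dy": 0,"dz": 0,"yaw": 0},{"jaw": 1,"dx": 0,"dy": 0,"dz": 0,"yaw": 0}]}}

```text
clock: 12.0
tool_pos: [0.5393, 0.0343, 0.051]
eef_rot: [0.708, 0.706, -0.004, 0.011]
contact_force: [0.8, -2.1, 1.4]
opening: 0.177
```

```bash
cat > m6.py <<'E'
from h import *
import sys
s=r.get_state();p,q=pose(s);M=q.as_matrix()
print('t %.2f'%s['clock'],p.round(4),'h %.2f'%np.degrees(np.arctan2(M[1,0],M[0,0])),'tilt',M[:2,2].round(4),'F',np.array(s['contact_force']).round(2),'M',np.array(s['moment']).round(2),'op %.3f'%s['opening'])
d=snap('wrist',sys.argv[1]); im=d['frame']
g=cv2.GaussianBlur(cv2.cvtColor(im,cv2.COLOR_RGB2GRAY),(1,5),0).astype(float)
def edge(row,lo,hi,sgn):
    e=sgn*np.gradient(g[row])[lo:hi]; k=e.argmax(); w=e[max(k-2,0):k+3].clip(0); return lo+max(k-2,0)+(w*np.arange(len(w))).sum()/w.sum()
def line(rows,l,rr,z,W):
    o=[]
    for row in rows:
        P=plane(d,[(edge(row,*l,1),row),(edge(row,*rr,-1),row)],z)*1000
        if abs(np.linalg.norm(P[0]-P[1])-W)<2.5:o.append(P.mean(0)[:2])
    o=np.array(o)
    if len(o)<3: print('few');return
    c=np.polyfit(o[:,1]-125,o[:,0],1);print(len(o),'x@y125 %.2f heading %.2f'%(c[1],90-np.degrees(c[0])), 'x@fin %.2f'%np.polyval(c,p[1]*1000-125))
line(range(int(sys.argv[2]) if len(sys.argv)>2 else 60,200,10),(155,225),(428,475),.03,110)
line(range(105,200,8),(255,275),(355,378),.038,40)
E
python3 m6.py w9.png
```

```text
t 12.00 [0.5393 0.0343 0.051 ] h 89.81 tilt [ 0.01   -0.0208] F [ 0.77 -2.09  1.39] M [-0.31  0.02  0.02] op 0.177
14 x@y125 540.14 heading 90.05 x@fin 540.22
12 x@y125 539.86 heading 89.98 x@fin 539.83
```

Emit:
{"op": "play_rows", "data": {"targets": [{"jaw": 1,"dx": 0.001,"dy": 0.0003,"dz": 0,"yaw": 0},{"jaw": 1,"dx": 0.001,"dy": 0,"dz": 0,"yaw": 0},{"jaw": 1,"dx": 0.001,"dy": 0,"dz": 0,"yaw": 0},{"jaw": 1,"dx": 0.001,"dy": 0,"dz": 0,"yaw": 0},{"jaw": 1,"dx": 0.001,"dy": 0,"dz": 0,"yaw": 0}]}}

```text
clock: 12.55
tool_pos: [0.5397, 0.0391, 0.051]
eef_rot: [0.708, 0.706, -0.004, 0.011]
contact_force: [-0.1, -2.7, 1.6]
opening: 0.182
```

```bash
python3 m6.py w10.png 80
```

```text
t 12.55 [0.5397 0.0391 0.051 ] h 89.77 tilt [ 0.0101 -0.0214] F [-0.14 -2.66  1.58] M [-0.41  0.02  0.04] op 0.182
12 x@y125 540.10 heading 90.15 x@fin 540.33
12 x@y125 540.31 heading 90.02 x@fin 540.34
```

View pics/w10.png

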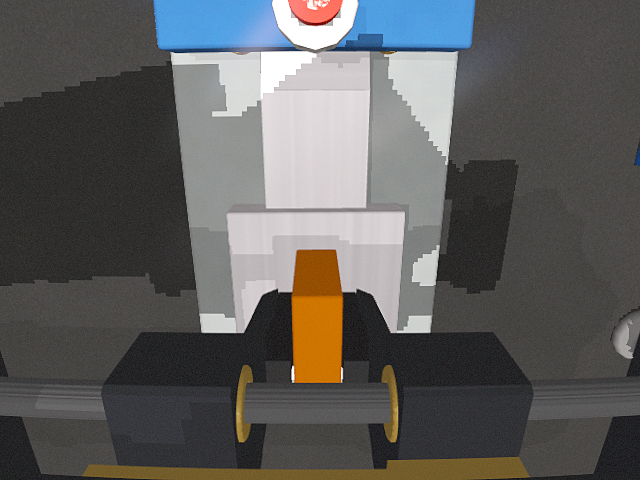

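Emit:
{"op": "play_rows", "data": {"targets": [{"jaw": 1,"dx": 0.001,"dy": -0.0001,"dz": 0,"yaw": 0},{"jaw": 1,"dx": 0.001,"dy": 0,"dz": 0,"yaw": 0},{"jaw": 1,"dx": 0.001,"dy": 0,"dz": 0,"yaw": 0},{"jaw": 1,"dx": 0.001,"dy": 0,"dz": 0,"yaw": 0},{"jaw": 1,"dx": 0.001,"dy": 0,"dz": 0,"yaw": 0}]}}

```text
clock: 13.1
tool_pos: [0.5398, 0.0446, 0.051]
eef_rot: [0.708, 0.706, -0.004, 0.011]
contact_force: [0.5, -2.4, 2.0]
opening: 0.179
```

```bash
python3 m6.py w11.png 100
```

```text
t 13.10 [0.5398 0.0446 0.051 ] h 89.77 tilt [ 0.0105 -0.0215] F [ 0.48 -2.44  1.96] M [-0.42  0.07  0.05] op 0.179
10 x@y125 540.22 heading 89.85 x@fin 540.01
12 x@y125 540.46 heading 90.04 x@fin 540.51
```

Emit:
{"op": "play_rows", "data": {"targets": [{"jaw": 1,"dx": 0.001,"dy": -0.0003,"dz": 0,"yaw": 0},{"jaw": 1,"dx": 0.001,"dy": 0,"dz": 0,"yaw": 0},{"jaw": 1,"dx": 0.001,"dy": 0,"dz": 0,"yaw": 0},{"jaw": 1,"dx": 0.001,"dy": 0,"dz": 0,"yaw": 0},{"jaw": 1,"dx": 0.001,"dy": 0,"dz": 0,"yaw": 0}]}}

```text
clock: 13.65
tool_pos: [0.5397, 0.0499, 0.051]
eef_rot: [0.708, 0.706, -0.004, 0.011]
contact_force: [-0.1, -3.1, 2.7]
opening: 0.183
```

```bash
python3 m6.py w12.png 110
```

```text
t 13.65 [0.5397 0.0499 0.051 ] h 89.76 tilt [ 0.0108 -0.0216] F [-0.06 -3.07  2.65] M [-0.51  0.08 -0.01] op 0.183
9 x@y125 540.16 heading 90.09 x@fin 540.27
12 x@y125 540.33 heading 90.03 x@fin 540.37
```

Tip about 13 mm in and well aligned. Now up the ramp.

Emit:
{"op": "play_rows", "data": {"targets": [{"jaw": 1,"dx": 0.001,"dy": -0.0001,"dz": 0,"yaw": 0},{"jaw": 1,"dx": 0.001,"dy": 0,"dz": 0,"yaw": 0},{"jaw": 1,"dx": 0.001,"dy": 0,"dz": 0,"yaw": 0},{"jaw": 1,"dx": 0.001,"dy": 0,"dz": 0,"yaw": 0},{"jaw": 1,"dx": 0.001,"dy": 0,"dz": 0,"yaw": 0}]}}

```text
clock: 14.2
tool_pos: [0.5396, 0.0524, 0.051]
eef_rot: [0.709, 0.705, -0.005, 0.013]
contact_force: [0.1, -5.7, 2.8]
opening: 0.176
```

```bash
python3 m6.py w13.png 120
```

```text
t 14.20 [0.5396 0.0524 0.051 ] h 89.64 tilt [ 0.0102 -0.0258] F [ 0.15 -5.7   2.83] M [-0.74  0.01  0.08] op 0.176
8 x@y125 540.14 heading 90.12 x@fin 540.30
12 x@y125 540.27 heading 90.03 x@fin 540.31
```

Emit:
{"op": "play_rows", "data": {"targets": [{"jaw": 1,"dx": 0.0018,"dy": 0,"dz": 0,"yaw": -0.001},{"jaw": 1,"dx": 0.0018,"dy": 0,"dz": 0,"yaw": 0},{"jaw": 1,"dx": 0.0018,"dy": 0,"dz": 0,"yaw": 0},{"jaw": 1,"dx": 0.0015,"dy": 0,"dz": 0,"yaw": 0},{"jaw": 1,"dx": 0.001,"dy": 0,"dz": 0,"yaw": 0}]}}

```text
clock: 14.75
tool_pos: [0.5391, 0.0526, 0.051]
eef_rot: [0.711, 0.703, -0.01, 0.016]
contact_force: [0.4, -4.4, 3.0]
opening: 0.175
```

```bash
python3 m6.py w14.png 120
```

```text
t 14.75 [0.5391 0.0526 0.051 ] h 89.34 tilt [ 0.0075 -0.0369] F [ 0.43 -4.42  3.  ] M [-0.67 -0.03  0.1 ] op 0.175
8 x@y125 540.10 heading 90.10 x@fin 540.22
12 x@y125 540.20 heading 89.69 x@fin 539.81
```

View pics/w14.png

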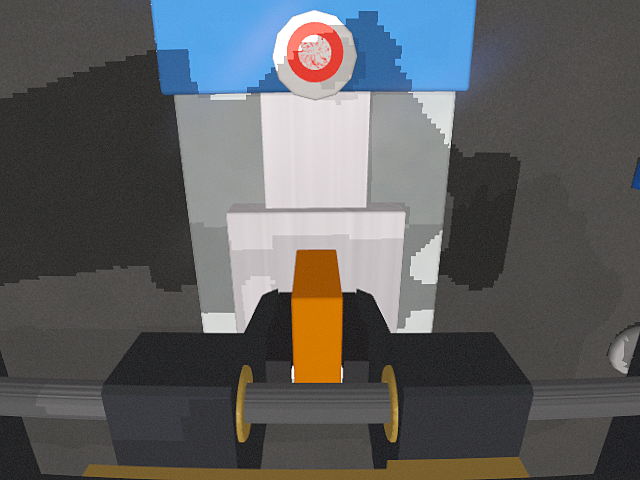

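Tilt is building up in the tool: it's pitching nose-down instead of advancing, so the gripped platform would jam. I'll let go so it lies flat, then push low on the plate's rear face. That way tool tilt can't pitch the platform.

Emit:
{"op": "play_rows", "data": {"targets": [{"jaw": 1,"dx": 0,"dy": 0,"dz": 0,"yaw": 0},{"jaw": 1,"dx": 0,"dy": 0,"dz": 0,"yaw": 0},{"jaw": 0.78,"dx": 0,"dy": 0,"dz": 0,"yaw": 0},{"jaw": 0.72,"dx": 0,"dy": 0,"dz": 0,"yaw": 0},{"jaw": 0.65,"dx": 0,"dy": 0,"dz": 0,"yaw": 0}]}}

```text
clock: 15.3
tool_pos: [0.5391, 0.0569, 0.0505]
eef_rot: [0.71, 0.704, -0.008, 0.014]
contact_force: [0.0, 0.2, 0.5]
opening: 0.338
```

```bash
python3 m6.py w15.png 120
```

```text
t 15.30 [0.5391 0.0569 0.0505] h 89.52 tilt [ 0.0082 -0.031 ] F [0.04 0.2  0.47] M [-0.03 -0.11 -0.04] op 0.338
8 x@y125 540.16 heading 90.06 x@fin 540.23
12 x@y125 540.23 heading 89.60 x@fin 539.75
```

View pics/w15.png

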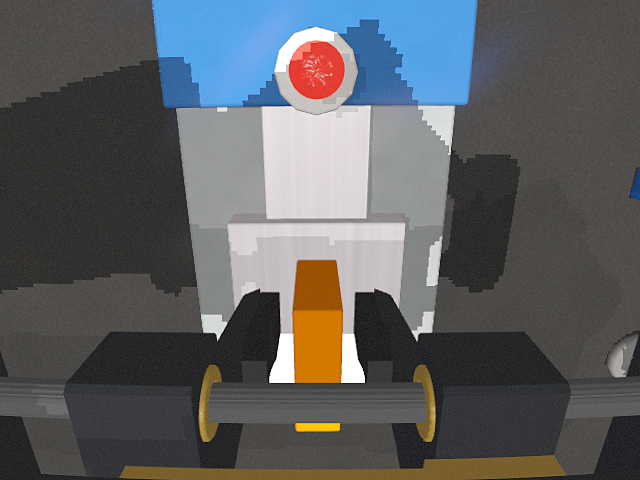

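Emit:
{"op": "play_rows", "data": {"targets": [{"jaw": 0.65,"dx": 0,"dy": 0,"dz": -0.008,"yaw": 0},{"jaw": 0.65,"dx": 0,"dy": 0,"dz": -0.015,"yaw": 0},{"jaw": 0.65,"dx": 0,"dy": 0,"dz": -0.015,"yaw": 0},{"jaw": 0.65,"dx": 0,"dy": 0,"dz": -0.012,"yaw": 0},{"jaw": 0.7,"dx": 0,"dy": 0,"dz": -0.003,"yaw": 0}]}}

```text
clock: 15.85
tool_pos: [0.538, 0.0607, 0.1062]
eef_rot: [0.709, 0.705, -0.008, 0.013]
contact_force: [0.5, -0.7, 0.0]
opening: 0.303
```

```bash
python3 plan.py .540 -.012 .105 90 .02;python3 -c "
from h import *
snap('side','s16.png')"
```

```text
t 15.85 p [0.538  0.0607 0.1062] h 89.65 tilt [ 0.0071 -0.029  -0.9996] F [ 0.5 -0.7  0. ] op 0.303
dx -0.0200 dy 0.0007 dz 0.0003 yaw -0.006
dx -0.0200 dy 0.0005 dz 0.0003 yaw -0.000
dx -0.0200 dy 0.0005 dz 0.0003 yaw -0.000
dx -0.0127 dy 0.0003 dz 0.0002 yaw -0.000
dx 0.0000 dy 0.0000 dz -0.0000 yaw -0.000
left [0. 0. 0.] -0.0
```

View pics/s16.png

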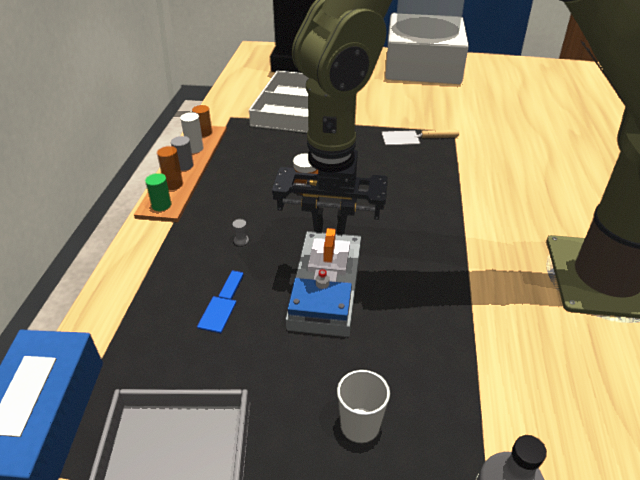

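Emit:
{"op": "play_rows", "data": {"targets": [{"jaw": 0.75,"dx": -0.015,"dy": 0.0005,"dz": 0,"yaw": -0.006},{"jaw": 0.75,"dx": -0.02,"dy": 0.0005,"dz": 0,"yaw": 0},{"jaw": 0.75,"dx": -0.02,"dy": 0.0005,"dz": 0,"yaw": 0},{"jaw": 0.75,"dx": -0.01,"dy": 0,"dz": 0,"yaw": 0},{"jaw": 0.75,"dx": -0.003,"dy": 0,"dz": 0,"yaw": 0}]}}

```text
clock: 16.4
tool_pos: [0.539, -0.0075, 0.1071]
eef_rot: [0.706, 0.708, -0.008, 0.012]
contact_force: [-0.0, 0.8, -0.6]
opening: 0.248
```

```bash
python3 plan.py .540 -.010 .037 90 .015;python3 m6.py w17.png 120
```

```text
t 16.40 p [ 0.539  -0.0075  0.1071] h 90.20 tilt [ 0.0061 -0.0273 -0.9996] F [-0.   0.8 -0.6] op 0.248
dx -0.0005 dy 0.0002 dz 0.0150 yaw 0.003
dx -0.0005 dy 0.0002 dz 0.0150 yaw -0.000
dx -0.0005 dy 0.0002 dz 0.0150 yaw -0.000
dx -0.0005 dy 0.0002 dz 0.0150 yaw -0.000
dx -0.0004 dy 0.0001 dz 0.0102 yaw -0.000
left [0. 0. 0.] -0.0
t 16.40 [ 0.539  -0.0075  0.1071] h 90.20 tilt [ 0.0061 -0.0273] F [-0.02  0.77 -0.61] M [-0.01 -0.08 -0.01] op 0.248
few
3 x@y125 538.42 heading 90.28 x@fin 539.07
```

View pics/w17.png

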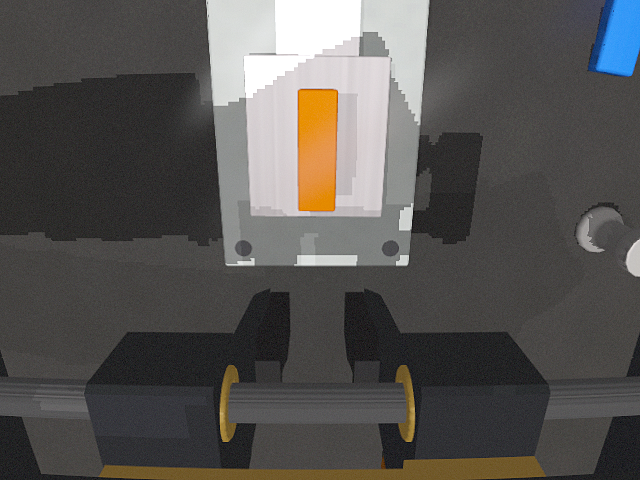

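```bash
python3 -c "
from h import *
d=np.load('/tmp/wrist.npy',allow_pickle=True).item()
print('rear',plane(d,[(248,215.5),(382.5,214.5)],.044).round(4).tolist(),'front',plane(d,[(244,56),(390,56)],.044).round(4).tolist(),'fin',plane(d,[(299,210),(335,210),(298,90),(337,90)],.084).round(4).tolist(),'bedrear',plane(d,[(227,265),(408,265)],.03).round(4).tolist())"
```

```text
rear [[0.5036, 0.0138, 0.044], [0.575, 0.0145, 0.044]] front [[0.5056, 0.0926, 0.044], [0.5744, 0.0929, 0.044]] fin [[0.5323, 0.029, 0.084], [0.5476, 0.029, 0.084], [0.5324, 0.0776, 0.084], [0.5475, 0.0777, 0.084]] bedrear [[0.487, -0.0214, 0.03], [0.5946, -0.0213, 0.03]]
```

Emit:
{"op": "play_rows", "data": {"targets": [{"jaw": 0.75,"dx": 0,"dy": 0.0003,"dz": 0.012,"yaw": 0.003},{"jaw": 0.75,"dx": 0,"dy": 0.0003,"dz": 0.015,"yaw": 0},{"jaw": 0.75,"dx": 0,"dy": 0,"dz": 0.015,"yaw": 0},{"jaw": 0.75,"dx": 0,"dy": 0,"dz": 0.01,"yaw": 0},{"jaw": 0.75,"dx": 0,"dy": 0,"dz": 0.003,"yaw": 0}]}}

```text
clock: 16.95
tool_pos: [0.5403, -0.0034, 0.0478]
eef_rot: [0.705, 0.709, -0.006, 0.011]
contact_force: [-1.1, -0.1, 1.0]
opening: 0.25
```

```bash
python3 plan.py .540 -.008 .037 90 .015
```

```text
t 16.95 p [ 0.5403 -0.0034  0.0478] h 90.33 tilt [ 0.007  -0.023  -0.9997] F [-1.1 -0.1  1. ] op 0.250
dx -0.0046 dy -0.0004 dz 0.0108 yaw 0.006
dx 0.0000 dy 0.0000 dz -0.0000 yaw -0.000
dx 0.0000 dy 0.0000 dz -0.0000 yaw -0.000
dx 0.0000 dy 0.0000 dz -0.0000 yaw -0.000
dx 0.0000 dy 0.0000 dz -0.0000 yaw -0.000
left [0. 0. 0.] 0.0
```

Emit:
{"op": "play_rows", "data": {"targets": [{"jaw": 0.75,"dx": -0.003,"dy": 0,"dz": 0.003,"yaw": 0.004},{"jaw": 0.75,"dx": 0,"dy": 0,"dz": 0.003,"yaw": 0},{"jaw": 0.75,"dx": 0,"dy": 0,"dz": 0.002,"yaw": 0},{"jaw": 0.75,"dx": 0,"dy": 0,"dz": 0.0,"yaw": 0},{"jaw": 0.75,"dx": 0,"dy": 0,"dz": 0,"yaw": 0}]}}

```text
clock: 17.45
tool_pos: [0.5408, -0.0055, 0.0394]
eef_rot: [0.706, 0.708, -0.005, 0.011]
contact_force: [0.1, 0.0, -0.4]
opening: 0.249
```

```bash
python3 plan.py .540 -.0 .037 90 .015;python3 m6.py w18.png 120
```

```text
t 17.45 p [ 0.5408 -0.0055  0.0394] h 90.16 tilt [ 0.0077 -0.0222 -0.9997] F [ 0.1  0.  -0.4] op 0.249
dx 0.0055 dy -0.0007 dz 0.0024 yaw 0.003
dx 0.0000 dy 0.0000 dz -0.0000 yaw -0.000
dx 0.0000 dy 0.0000 dz -0.0000 yaw -0.000
dx 0.0000 dy 0.0000 dz -0.0000 yaw -0.000
dx 0.0000 dy 0.0000 dz -0.0000 yaw -0.000
left [ 0. -0.  0.] 0.0
t 17.45 [ 0.5408 -0.0055  0.0394] h 90.16 tilt [ 0.0077 -0.0222] F [ 0.05  0.04 -0.44] M [ 0.05 -0.13 -0.08] op 0.249
8 x@y125 540.16 heading 90.00 x@fin 540.17
few
```

View pics/w18.png

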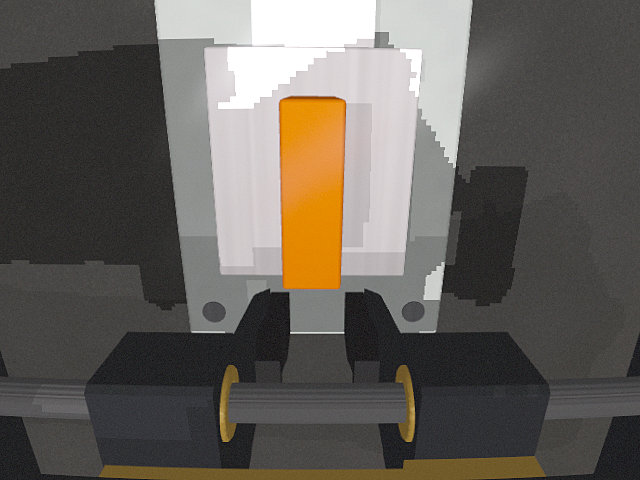

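Emit:
{"op": "play_rows", "data": {"targets": [{"jaw": 0.75,"dx": 0.002,"dy": -0.0003,"dz": 0.001,"yaw": 0.002},{"jaw": 0.75,"dx": 0.002,"dy": 0,"dz": 0.001,"yaw": 0},{"jaw": 0.75,"dx": 0.002,"dy": 0,"dz": 0,"yaw": 0},{"jaw": 0.75,"dx": 0.001,"dy": 0,"dz": 0.0,"yaw": 0},{"jaw": 0.75,"dx": 0.001,"dy": 0,"dz": 0,"yaw": 0}]}}

```text
clock: 18.0
tool_pos: [0.5409, 0.0022, 0.0378]
eef_rot: [0.707, 0.707, -0.005, 0.011]
contact_force: [0.5, -4.6, -0.4]
opening: 0.25
```

```bash
python3 plan.py .540 -.0 .037 90 .015|head -1
```

```text
t 18.00 p [0.5409 0.0022 0.0378] h 89.97 tilt [ 0.0088 -0.0233 -0.9997] F [ 0.5 -4.6 -0.4] op 0.250
```

Emit:
{"op": "play_rows", "data": {"targets": [{"jaw": 0.75,"dx": 0.0015,"dy": 0,"dz": 0,"yaw": 0},{"jaw": 0.75,"dx": 0.0015,"dy": 0,"dz": 0,"yaw": 0},{"jaw": 0.75,"dx": 0.0015,"dy": 0,"dz": 0,"yaw": 0},{"jaw": 0.75,"dx": 0.0015,"dy": 0,"dz": 0,"yaw": 0},{"jaw": 0.75,"dx": 0.0015,"dy": 0,"dz": 0,"yaw": 0}]}}

```text
clock: 18.5
tool_pos: [0.5408, 0.0022, 0.0379]
eef_rot: [0.71, 0.704, -0.009, 0.015]
contact_force: [0.3, -4.9, 1.4]
opening: 0.249
```

```bash
python3 plan.py .540 -.0 .037 90 .015|head -1
```

```text
t 18.50 p [0.5408 0.0022 0.0379] h 89.58 tilt [ 0.0071 -0.0339 -0.9994] F [ 0.3 -4.9  1.4] op 0.249
```

Emit:
{"op": "play_rows", "data": {"targets": [{"jaw": 0.75,"dx": 0.0025,"dy": 0,"dz": 0,"yaw": -0.004},{"jaw": 0.75,"dx": 0.003,"dy": 0,"dz": 0,"yaw": -0.003},{"jaw": 0.75,"dx": 0.003,"dy": 0,"dz": 0,"yaw": -0.002},{"jaw": 0.75,"dx": 0.001,"dy": 0,"dz": 0,"yaw": 0},{"jaw": 0.75,"dx": 0.001,"dy": 0,"dz": 0,"yaw": 0}]}}

```text
clock: 19.0
tool_pos: [0.5405, 0.0038, 0.0381]
eef_rot: [0.709, 0.705, -0.015, 0.018]
contact_force: [0.8, -4.9, 1.2]
opening: 0.249
```

```bash
python3 plan.py .540 -.0 .037 90 .015|head -1
```

```text
t 19.00 p [0.5405 0.0038 0.0381] h 89.66 tilt [ 0.0049 -0.0465 -0.9989] F [ 0.8 -4.9  1.2] op 0.249
```

Emit:
{"op": "play_rows", "data": {"targets": [{"jaw": 0.75,"dx": 0.0035,"dy": 0,"dz": 0,"yaw": -0.004},{"jaw": 0.75,"dx": 0.0035,"dy": 0,"dz": 0,"yaw": -0.003},{"jaw": 0.75,"dx": 0.0035,"dy": 0,"dz": 0,"yaw": -0.002},{"jaw": 0.75,"dx": 0.0035,"dy": 0,"dz": 0,"yaw": 0},{"jaw": 0.75,"dx": 0.0035,"dy": 0,"dz": 0,"yaw": 0}]}}

```text
clock: 19.5
tool_pos: [0.5399, 0.0081, 0.0382]
eef_rot: [0.71, 0.704, -0.023, 0.023]
contact_force: [1.4, -9.0, 2.7]
opening: 0.253
```

```bash
python3 plan.py .540 -.0 .037 90 .015|head -1; python3 m6.py w19.png 110
```

```text
t 19.50 p [0.5399 0.0081 0.0382] h 89.53 tilt [ 0.001  -0.0651 -0.9979] F [ 1.4 -9.   2.7] op 0.253
t 19.50 [0.5399 0.0081 0.0382] h 89.53 tilt [ 0.001  -0.0651] F [ 1.36 -8.96  2.69] M [-1.82 -0.27 -0.07] op 0.253
9 x@y125 540.22 heading 90.00 x@fin 540.21
few
```

View pics/w19.png

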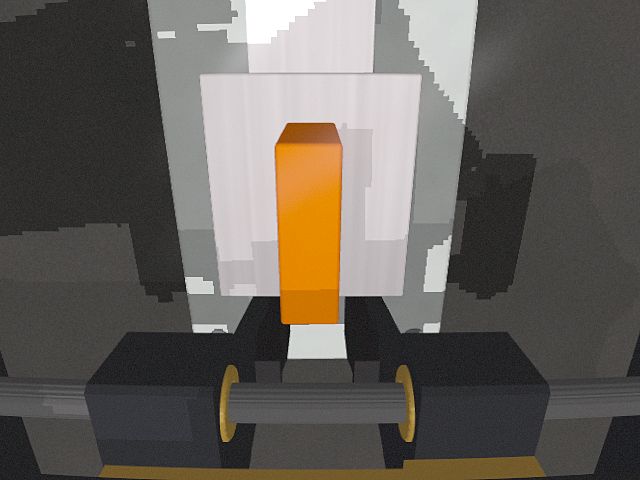

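Emit:
{"op": "play_rows", "data": {"targets": [{"jaw": 0.75,"dx": 0.0035,"dy": 0.0002,"dz": 0,"yaw": -0.005},{"jaw": 0.75,"dx": 0.0035,"dy": 0,"dz": 0,"yaw": -0.003},{"jaw": 0.75,"dx": 0.0035,"dy": 0,"dz": 0,"yaw": -0.002},{"jaw": 0.75,"dx": 0.0035,"dy": 0,"dz": 0,"yaw": -0.001},{"jaw": 0.75,"dx": 0.0035,"dy": 0,"dz": 0,"yaw": -0.001}]}}

```text
clock: 20.05
tool_pos: [0.5394, 0.0104, 0.0384]
eef_rot: [0.71, 0.703, -0.032, 0.03]
contact_force: [-0.1, -7.7, 3.4]
opening: 0.253
```

```bash
python3 plan.py .540 -.0 .037 90 .015|head -1
```

```text
t 20.05 p [0.5394 0.0104 0.0384] h 89.49 tilt [-0.0036 -0.0869 -0.9962] F [-0.1 -7.7  3.4] op 0.253
```

Emit:
{"op": "play_rows", "data": {"targets": [{"jaw": 0.75,"dx": 0.004,"dy": 0.0003,"dz": -0.0003,"yaw": -0.006},{"jaw": 0.75,"dx": 0.004,"dy": 0.0002,"dz": -0.0003,"yaw": -0.003},{"jaw": 0.75,"dx": 0.004,"dy": 0.0002,"dz": -0.0003,"yaw": -0.002},{"jaw": 0.75,"dx": 0.004,"dy": 0,"dz": -0.0003,"yaw": -0.002},{"jaw": 0.75,"dx": 0.004,"dy": 0,"dz": -0.0003,"yaw": -0.002}]}}

```text
clock: 20.55
tool_pos: [0.5388, 0.0197, 0.0388]
eef_rot: [0.707, 0.705, -0.039, 0.033]
contact_force: [1.0, -7.9, 2.2]
opening: 0.249
```

```bash
python3 plan.py .540 -.0 .037 90 .015|head -1;  python3 m6.py w20.png 110;python3 -c "
from h import *
snap('side','s20.png')"
```

```text
t 20.55 p [0.5388 0.0197 0.0388] h 89.82 tilt [-0.0087 -0.1025 -0.9947] F [ 1.  -7.9  2.2] op 0.249
t 20.55 [0.5388 0.0197 0.0388] h 89.82 tilt [-0.0087 -0.1025] F [ 1.02 -7.91  2.2 ] M [-1.53 -0.39 -0.02] op 0.249
9 x@y125 540.19 heading 90.01 x@fin 540.21
few
```

View pics/w20.png

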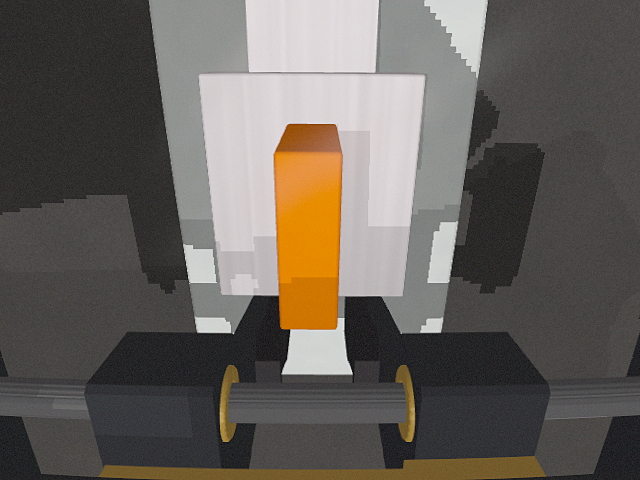

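View pics/s20.png

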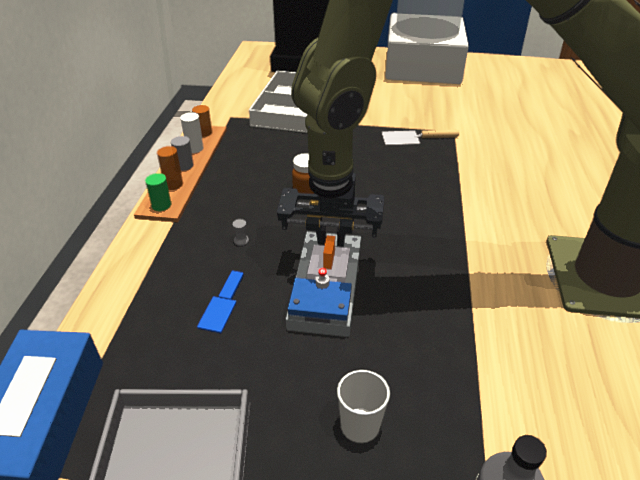

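Emit:
{"op": "play_rows", "data": {"targets": [{"jaw": 0.75,"dx": 0.003,"dy": 0.0002,"dz": -0.0003,"yaw": -0.004},{"jaw": 0.75,"dx": 0.003,"dy": 0.0002,"dz": -0.0003,"yaw": -0.002},{"jaw": 0.75,"dx": 0.003,"dy": 0.0002,"dz": -0.0003,"yaw": -0.002},{"jaw": 0.75,"dx": 0.003,"dy": 0,"dz": -0.0003,"yaw": -0.001},{"jaw": 0.75,"dx": 0.003,"dy": 0,"dz": -0.0003,"yaw": -0.001}]}}

```text
clock: 21.15
tool_pos: [0.5387, 0.025, 0.0391]
eef_rot: [0.707, 0.705, -0.046, 0.037]
contact_force: [1.5, -6.3, 0.2]
opening: 0.25
```

```bash
python3 plan.py .540 -.0 .037 90 .015|head -1
```

```text
t 21.15 p [0.5387 0.025  0.0391] h 89.89 tilt [-0.0128 -0.1165 -0.9931] F [ 1.5 -6.3  0.2] op 0.250
```

Emit:
{"op": "play_rows", "data": {"targets": [{"jaw": 0.75,"dx": 0.003,"dy": 0.0002,"dz": -0.0003,"yaw": -0.003},{"jaw": 0.75,"dx": 0.003,"dy": 0.0002,"dz": -0.0003,"yaw": -0.002},{"jaw": 0.75,"dx": 0.003,"dy": 0.0002,"dz": -0.0003,"yaw": -0.002},{"jaw": 0.75,"dx": 0.003,"dy": 0,"dz": -0.0003,"yaw": -0.001},{"jaw": 0.75,"dx": 0.003,"dy": 0,"dz": -0.0003,"yaw": -0.001}]}}

```text
clock: 21.65
tool_pos: [0.5386, 0.029, 0.0393]
eef_rot: [0.707, 0.704, -0.053, 0.041]
contact_force: [2.1, -7.2, 2.0]
opening: 0.247
```

```bash
python3 plan.py .540 -.0 .037 90 .015|head -1
```

```text
t 21.65 p [0.5386 0.029  0.0393] h 89.84 tilt [-0.0173 -0.1324 -0.991 ] F [ 2.1 -7.2  2. ] op 0.247
```

Emit:
{"op": "play_rows", "data": {"targets": [{"jaw": 0.75,"dx": 0.003,"dy": 0.0002,"dz": -0.0003,"yaw": -0.003},{"jaw": 0.75,"dx": 0.003,"dy": 0.0002,"dz": -0.0003,"yaw": -0.002},{"jaw": 0.75,"dx": 0.003,"dy": 0.0002,"dz": -0.0003,"yaw": -0.002},{"jaw": 0.75,"dx": 0.003,"dy": 0,"dz": -0.0003,"yaw": -0.001},{"jaw": 0.75,"dx": 0.003,"dy": 0,"dz": -0.0003,"yaw": -0.001}]}}

```text
clock: 22.15
tool_pos: [0.5385, 0.0323, 0.0396]
eef_rot: [0.707, 0.703, -0.061, 0.045]
contact_force: [1.3, -6.8, 1.5]
opening: 0.245
```

```bash
python3 plan.py .540 -.0 .037 90 .015|head -1;python3 m6.py w21.png 110;python3 -c "
from h import *
snap('side','s21.png')"
```

```text
t 22.15 p [0.5385 0.0323 0.0396] h 89.80 tilt [-0.022  -0.1493 -0.9886] F [ 1.3 -6.8  1.5] op 0.245
t 22.15 [0.5385 0.0323 0.0396] h 89.80 tilt [-0.022  -0.1493] F [ 1.34 -6.81  1.49] M [-1.47 -0.44  0.  ] op 0.245
7 x@y125 540.08 heading 90.25 x@fin 540.47
few
```

View pics/w21.png

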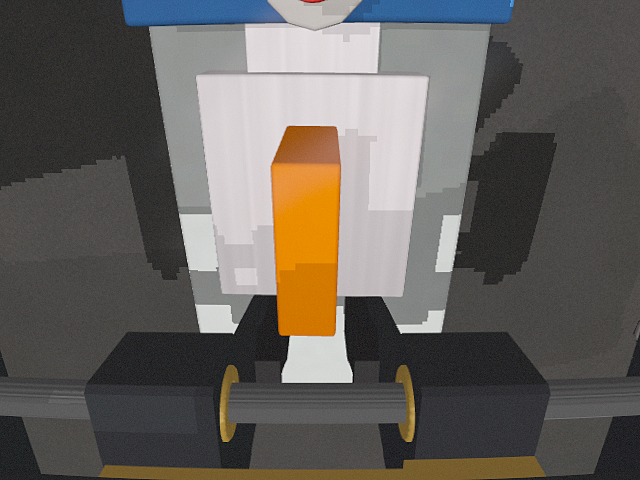

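Emit:
{"op": "play_rows", "data": {"targets": [{"jaw": 0.75,"dx": 0.003,"dy": 0.0002,"dz": -0.0004,"yaw": -0.003},{"jaw": 0.75,"dx": 0.003,"dy": 0.0002,"dz": -0.0004,"yaw": -0.002},{"jaw": 0.75,"dx": 0.003,"dy": 0.0002,"dz": -0.0004,"yaw": -0.002},{"jaw": 0.75,"dx": 0.003,"dy": 0,"dz": -0.0004,"yaw": -0.001},{"jaw": 0.75,"dx": 0.003,"dy": 0,"dz": -0.0004,"yaw": -0.001}]}}

```text
clock: 22.75
tool_pos: [0.5384, 0.0363, 0.0399]
eef_rot: [0.707, 0.703, -0.068, 0.049]
contact_force: [2.1, -7.1, 1.5]
opening: 0.25
```

```bash
python3 plan.py .540 -.0 .037 90 .015|head -1
```

```text
t 22.75 p [0.5384 0.0363 0.0399] h 89.80 tilt [-0.0268 -0.1651 -0.9859] F [ 2.1 -7.1  1.5] op 0.250
```

Emit:
{"op": "play_rows", "data": {"targets": [{"jaw": 0.75,"dx": 0.003,"dy": 0.0002,"dz": -0.0004,"yaw": -0.003},{"jaw": 0.75,"dx": 0.003,"dy": 0.0002,"dz": -0.0004,"yaw": -0.002},{"jaw": 0.75,"dx": 0.003,"dy": 0.0002,"dz": -0.0004,"yaw": -0.002},{"jaw": 0.75,"dx": 0.003,"dy": 0,"dz": -0.0004,"yaw": -0.001},{"jaw": 0.75,"dx": 0.003,"dy": 0,"dz": -0.0004,"yaw": -0.001}]}}

```text
clock: 23.25
tool_pos: [0.5384, 0.0384, 0.0402]
eef_rot: [0.707, 0.701, -0.076, 0.054]
contact_force: [1.5, -8.1, 0.9]
opening: 0.255
```

```bash
python3 plan.py .540 -.0 .037 90 .015|head -1;python3 m6.py w22.png 110
```

```text
t 23.25 p [0.5384 0.0384 0.0402] h 89.75 tilt [-0.0321 -0.1837 -0.9825] F [ 1.5 -8.1  0.9] op 0.255
t 23.25 [0.5384 0.0384 0.0402] h 89.75 tilt [-0.0321 -0.1837] F [ 1.46 -8.12  0.89] M [-1.58 -0.6  -0.01] op 0.255
5 x@y125 540.18 heading 90.12 x@fin 540.37
few
```

View pics/w22.png

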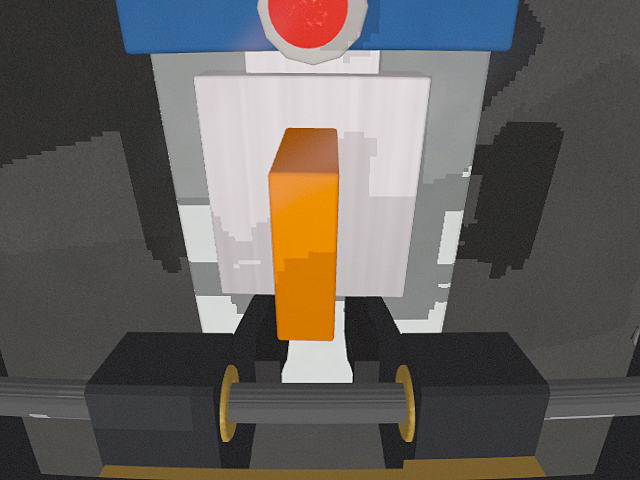

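```bash
python3 -c "
from h import *
d=np.load('/tmp/wrist.npy',allow_pickle=True).item()
print('pf',plane(d,[(196,75),(429,76)],.044).round(4).tolist(),'blue top edge',plane(d,[(130,53),(510,51)],.057).round(4).tolist(),'rear',plane(d,[(222,294),(403,296)],.044).round(4).tolist())"
```

```text
pf [[0.5049, 0.1304, 0.044], [0.5726, 0.1296, 0.044]] blue top edge [[0.4923, 0.138, 0.057], [0.5895, 0.1378, 0.057]] rear [[0.5029, 0.0505, 0.044], [0.5722, 0.0505, 0.044]]
```

Emit:
{"op": "play_rows", "data": {"targets": [{"jaw": 0.75,"dx": 0.0033,"dy": 0.0002,"dz": -0.0005,"yaw": -0.003},{"jaw": 0.75,"dx": 0.0033,"dy": 0.0002,"dz": -0.0005,"yaw": -0.002},{"jaw": 0.75,"dx": 0.0033,"dy": 0.0002,"dz": -0.0005,"yaw": -0.002},{"jaw": 0.75,"dx": 0.0033,"dy": 0.0002,"dz": -0.0005,"yaw": -0.001},{"jaw": 0.75,"dx": 0.0033,"dy": 0.0002,"dz": -0.0005,"yaw": -0.001}]}}

```text
clock: 23.8
tool_pos: [0.5383, 0.0396, 0.0406]
eef_rot: [0.707, 0.7, -0.087, 0.06]
contact_force: [1.8, -8.4, 0.8]
opening: 0.249
```

```bash
python3 plan.py .540 -.0 .037 90 .015|head -1;
```

```text
t 23.80 p [0.5383 0.0396 0.0406] h 89.66 tilt [-0.0391 -0.206  -0.9778] F [ 1.8 -8.4  0.8] op 0.249
```

Emit:
{"op": "play_rows", "data": {"targets": [{"jaw": 0.75,"dx": 0.0038,"dy": 0.0003,"dz": -0.0008,"yaw": -0.005},{"jaw": 0.75,"dx": 0.004,"dy": 0.0003,"dz": -0.0008,"yaw": -0.003},{"jaw": 0.75,"dx": 0.004,"dy": 0.0002,"dz": -0.0008,"yaw": -0.002},{"jaw": 0.75,"dx": 0.0,"dy": 0.0,"dz": 0,"yaw": 0},{"jaw": 0.75,"dx": 0.0,"dy": 0.0,"dz": 0,"yaw": 0}]}}

```text
clock: 24.3
tool_pos: [0.5383, 0.0402, 0.0409]
eef_rot: [0.705, 0.7, -0.095, 0.064]
contact_force: [0.6, -3.4, 1.3]
opening: 0.246
```

```bash
python3 plan.py .540 -.0 .037 90 .015|head -1;python3 m6.py w23.png 110;python3 -c "
from h import *
snap('side','s23.png')"
```

```text
t 24.30 p [0.5383 0.0402 0.0409] h 89.81 tilt [-0.0447 -0.2223 -0.974 ] F [ 0.6 -3.4  1.3] op 0.246
t 24.30 [0.5383 0.0402 0.0409] h 89.81 tilt [-0.0447 -0.2223] F [ 0.59 -3.44  1.29] M [-0.4  -0.3   0.01] op 0.246
3 x@y125 539.70 heading 91.07 x@fin 541.28
few
```

View pics/w23.png

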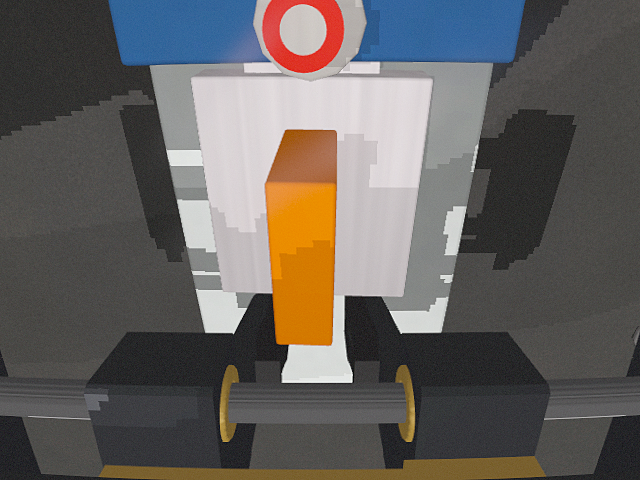

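View pics/s23.png

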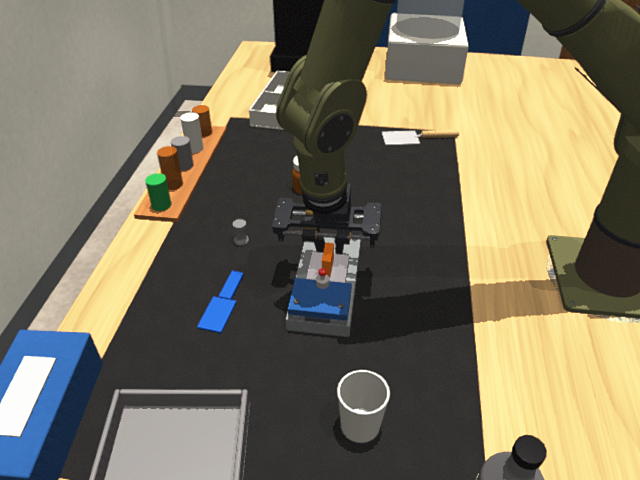

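Emit:
{"op": "play_rows", "data": {"targets": [{"jaw": 0.75,"dx": 0.003,"dy": 0.0003,"dz": -0.0008,"yaw": -0.003},{"jaw": 0.75,"dx": 0.0038,"dy": 0.0003,"dz": -0.0008,"yaw": -0.003},{"jaw": 0.75,"dx": 0.0042,"dy": 0.0003,"dz": -0.0009,"yaw": -0.003},{"jaw": 0.75,"dx": 0.0044,"dy": 0.0003,"dz": -0.0009,"yaw": -0.003},{"jaw": 0.75,"dx": 0.0044,"dy": 0.0003,"dz": -0.0009,"yaw": -0.002}]}}

```text
clock: 24.9
tool_pos: [0.5382, 0.0407, 0.0415]
eef_rot: [0.704, 0.698, -0.109, 0.07]
contact_force: [2.8, -9.3, -0.0]
opening: 0.251
```

```bash
python3 plan.py .540 -.0 .037 90 .015|head -1
```

```text
t 24.90 p [0.5382 0.0407 0.0415] h 89.94 tilt [-0.0551 -0.2505 -0.9665] F [ 2.8 -9.3 -0. ] op 0.251
```

Emit:
{"op": "play_rows", "data": {"targets": [{"jaw": 0.75,"dx": 0.005,"dy": 0.0,"dz": -0.0006,"yaw": -0.003},{"jaw": 0.75,"dx": 0.0058,"dy": 0.0,"dz": -0.0007,"yaw": -0.003},{"jaw": 0.75,"dx": 0.006,"dy": 0.0,"dz": -0.0007,"yaw": -0.003},{"jaw": 0.75,"dx": 0.006,"dy": 0,"dz": -0.0007,"yaw": -0.002},{"jaw": 0.75,"dx": 0.006,"dy": 0,"dz": -0.0007,"yaw": -0.002}]}}

```text
clock: 25.4
tool_pos: [0.5381, 0.0408, 0.0419]
eef_rot: [0.704, 0.694, -0.127, 0.082]
contact_force: [2.0, -12.4, 3.5]
opening: 0.252
```

```bash
python3 plan.py .540 -.0 .037 90 .015|head -1
```

```text
t 25.40 p [0.5381 0.0408 0.0419] h 89.67 tilt [-0.0653 -0.2915 -0.9543] F [  2.  -12.4   3.5] op 0.252
```

Emit:
{"op": "play_rows", "data": {"targets": [{"jaw": 0.75,"dx": 0.0068,"dy": 0.0,"dz": -0.0008,"yaw": -0.003},{"jaw": 0.75,"dx": 0.0073,"dy": 0.0,"dz": -0.0008,"yaw": -0.003},{"jaw": 0.75,"dx": 0.0073,"dy": 0.0,"dz": -0.0008,"yaw": -0.003},{"jaw": 0.75,"dx": 0.0073,"dy": 0,"dz": -0.0008,"yaw": -0.002},{"jaw": 0.75,"dx": 0.0073,"dy": 0,"dz": -0.0008,"yaw": -0.002}]}}

```text
clock: 25.9
tool_pos: [0.538, 0.0408, 0.0424]
eef_rot: [0.704, 0.687, -0.15, 0.097]
contact_force: [1.6, -13.5, 5.8]
opening: 0.249
```

```bash
python3 plan.py .540 -.0 .037 90 .015|head -1
```

```text
t 25.90 p [0.538  0.0408 0.0424] h 89.31 tilt [-0.0781 -0.3431 -0.936 ] F [  1.6 -13.5   5.8] op 0.249
```

The camera calls hold the last target, so I can hold force without the per-row tilt creep. Checking the hold and the clearances now.

```bash
cat > hold.py <<'E'
from h import *
import sys
for i in range(int(sys.argv[1])):
    d=r.snapshot('side' if i==0 else 'wrist')
    cv2.imwrite('pics/hold%s_%d.png'%(sys.argv[2],i),d['frame'][:,:,::-1]) if i<2 else 0
    s=r.get_state();print('%.2f'%s['clock'],np.array(s['tool_pos']).round(4),np.array(s['contact_force']).round(1),pose(s)[1].as_matrix()[:2,2].round(3))
E
python3 hold.py 4 a
```

```text
25.95 [0.538  0.0409 0.0424] [  3.  -15.    7.7] [-0.078 -0.344]
26.00 [0.538  0.0409 0.0424] [  1.3 -13.3   6.3] [-0.078 -0.343]
26.05 [0.538  0.0409 0.0424] [  2.2 -12.7   6.7] [-0.078 -0.343]
26.10 [0.538  0.0409 0.0424] [  2.8 -13.3   7. ] [-0.078 -0.343]
```

View pics/holda_0.png

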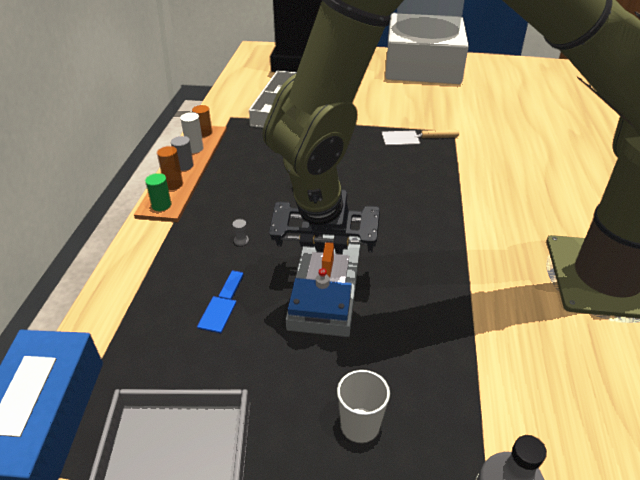

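View pics/holda_1.png

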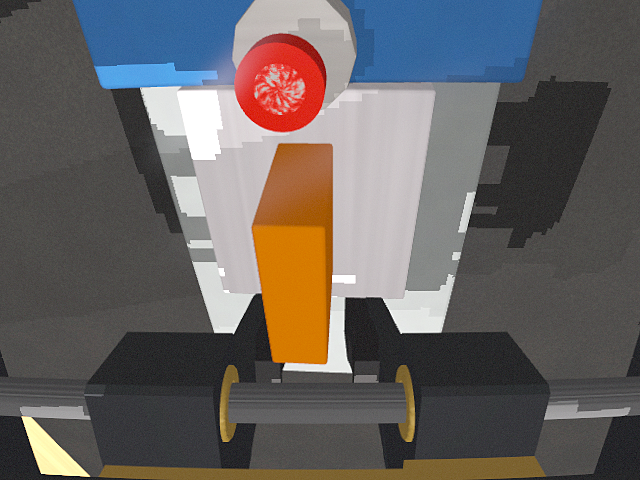

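Emit:
{"op": "play_rows", "data": {"targets": [{"jaw": 0.75,"dx": 0.001,"dy": 0.0,"dz": 0,"yaw": -0.003},{"jaw": 0.75,"dx": 0.001,"dy": 0.0,"dz": 0,"yaw": -0.003},{"jaw": 0.75,"dx": 0.004,"dy": 0.0,"dz": -0.0008,"yaw": -0.002},{"jaw": 0.75,"dx": 0.007,"dy": 0,"dz": -0.0014,"yaw": -0.001},{"jaw": 0.75,"dx": 0.009,"dy": 0,"dz": -0.0018,"yaw": -0.001}]}}

```text
clock: 26.6
tool_pos: [0.5376, 0.0412, 0.0429]
eef_rot: [0.703, 0.684, -0.165, 0.106]
contact_force: [4.9, -21.0, 1.5]
opening: 0.251
```

```bash
python3 plan.py .540 -.0 .037 90 .015|head -1; python3 hold.py 3 b
```

```text
t 26.60 p [0.5376 0.0412 0.0429] h 89.38 tilt [-0.0868 -0.3741 -0.9233] F [  4.9 -21.    1.5] op 0.251
26.65 [0.5376 0.0412 0.0428] [  3.5 -18.9   3.6] [-0.087 -0.375]
26.70 [0.5377 0.0411 0.0428] [  3.6 -18.    3.9] [-0.087 -0.375]
26.75 [0.5376 0.0411 0.0428] [  3.8 -18.3   3.3] [-0.087 -0.374]
```

```bash
python3 hold.py 9 c
```

```text
26.80 [0.5376 0.0411 0.0428] [  3.7 -18.4   3.9] [-0.087 -0.374]
26.85 [0.5376 0.0411 0.0429] [  3.6 -18.    3.4] [-0.087 -0.374]
26.90 [0.5377 0.0411 0.0429] [  3.5 -18.    2.7] [-0.087 -0.374]
26.95 [0.5377 0.0411 0.0428] [  3.3 -17.8   3.3] [-0.087 -0.374]
27.00 [0.5376 0.0411 0.0428] [  3.5 -18.1   2.9] [-0.087 -0.374]
27.05 [0.5376 0.0411 0.0428] [  3.2 -18.7   3.8] [-0.087 -0.374]
27.10 [0.5376 0.0411 0.0429] [  2.8 -17.9   2.9] [-0.087 -0.374]
27.15 [0.5376 0.0411 0.0429] [  4.6 -17.2   3.5] [-0.087 -0.374]
27.20 [0.5376 0.0411 0.0429] [  3.  -16.9   3.8] [-0.087 -0.374]
```

Emit:
{"op": "play_rows", "data": {"targets": [{"jaw": 0.75,"dx": 0.003,"dy": 0.0,"dz": 0,"yaw": 0},{"jaw": 0.75,"dx": 0,"dy": 0.0,"dz": 0,"yaw": 0},{"jaw": 0.75,"dx": -0.003,"dy": 0.0,"dz": 0.0008,"yaw": 0},{"jaw": 0.75,"dx": -0.006,"dy": 0,"dz": 0.0018,"yaw": 0},{"jaw": 0.75,"dx": -0.01,"dy": 0,"dz": 0.003,"yaw": 0}]}}

```text
clock: 27.7
tool_pos: [0.5367, 0.0279, 0.0428]
eef_rot: [0.701, 0.686, -0.163, 0.104]
contact_force: [0.5, -0.7, 0.5]
opening: 0.25
```

Emit:
{"op": "play_rows", "data": {"targets": [{"jaw": 0.75,"dx": -0.015,"dy": 0.0,"dz": 0.004,"yaw": 0},{"jaw": 0.75,"dx": -0.02,"dy": 0.0,"dz": 0.004,"yaw": 0},{"jaw": 0.75,"dx": -0.02,"dy": 0.0,"dz": 0.002,"yaw": 0},{"jaw": 0.75,"dx": -0.015,"dy": 0,"dz": -0.01,"yaw": 0},{"jaw": 0.75,"dx": -0.005,"dy": 0,"dz": -0.02,"yaw": 0}]}}

```text
clock: 28.2
tool_pos: [0.5346, -0.0436, 0.0896]
eef_rot: [0.702, 0.685, -0.166, 0.102]
contact_force: [0.4, 0.6, 0.5]
opening: 0.251
```

```bash
python3 plan.py .540 -.06 .15 90 .015|head -1; python3 hold.py 2 d; python3 -c "
from h import *
snap('top','t30.png')"
```

```text
t 28.20 p [ 0.5346 -0.0436  0.0896] h 89.67 tilt [-0.0928 -0.3705 -0.9242] F [0.4 0.6 0.5] op 0.251
28.25 [ 0.5369 -0.0425  0.0927] [-0.  -0.1  2.2] [-0.087 -0.369]
28.30 [ 0.5374 -0.0411  0.0913] [-0.2  1.  -0.1] [-0.086 -0.368]
```

View pics/holdd_0.png

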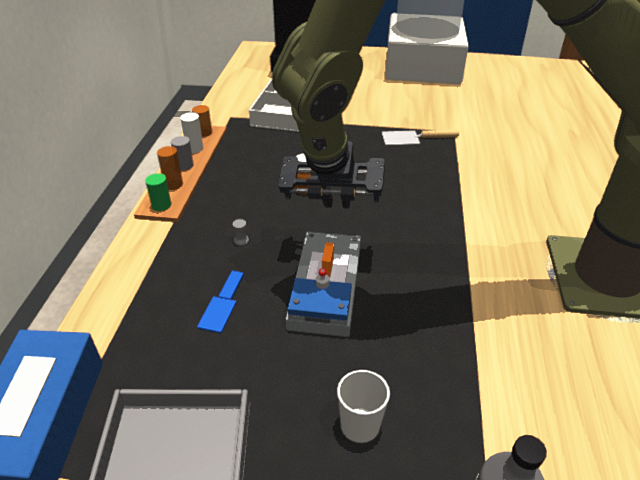

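View pics/holdd_1.png

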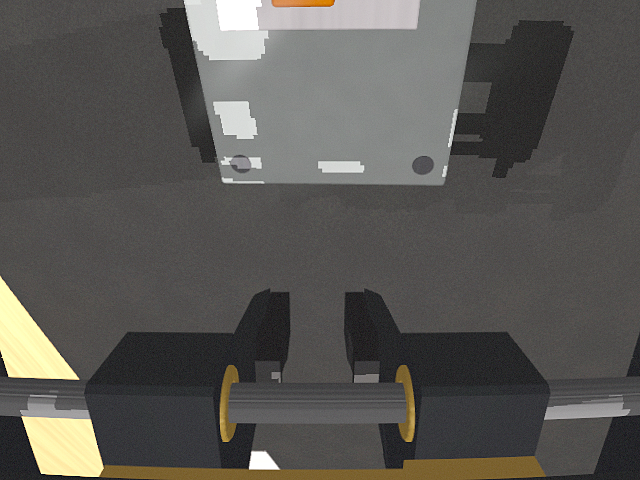

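View pics/t30.png

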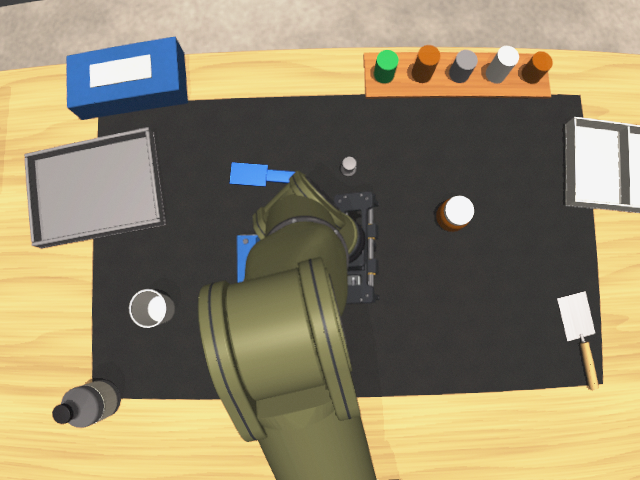

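Emit:
{"op": "play_rows", "data": {"targets": [{"jaw": 0.75,"dx": -0.02,"dy": 0.0,"dz": -0.01,"yaw": 0},{"jaw": 0.75,"dx": -0.034,"dy": 0.0,"dz": -0.006,"yaw": 0},{"jaw": 0.75,"dx": -0.034,"dy": 0.0,"dz": -0.004,"yaw": 0},{"jaw": 0.75,"dx": -0.034,"dy": 0,"dz": -0.004,"yaw": 0},{"jaw": 0.75,"dx": -0.02,"dy": 0,"dz": -0.002,"yaw": 0}]}}

```text
clock: 28.85
tool_pos: [0.5387, -0.16, 0.1645]
eef_rot: [0.697, 0.692, -0.161, 0.1]
contact_force: [0.4, -0.2, -0.2]
opening: 0.253
```

Emit:
{"op": "play_rows", "data": {"targets": [{"jaw": 0.75,"dx": -0.01,"dy": 0.0,"dz": 0,"yaw": 0},{"jaw": 0.75,"dx": 0,"dy": 0.0,"dz": 0,"yaw": 0},{"jaw": 0.75,"dx": 0,"dy": 0.0,"dz": 0,"yaw": 0},{"jaw": 0.75,"dx": 0,"dy": 0,"dz": 0,"yaw": 0},{"jaw": 0.75,"dx": 0,"dy": 0,"dz": 0,"yaw": 0}]}}

```text
clock: 29.35
tool_pos: [0.5381, -0.1685, 0.1664]
eef_rot: [0.696, 0.693, -0.161, 0.099]
contact_force: [-0.1, 0.4, -0.0]
opening: 0.252
```

```bash
python3 plan.py .540 -.06 .15 90 .015|head -1; python3 -c "
from h import *
d=snap('top','t31.png');cv2.imwrite('pics/t31c.png',cv2.resize(d['frame'][150:350,200:480],None,fx=2.8,fy=2.8)[:,:,::-1])
d=snap('side','s31.png');cv2.imwrite('pics/s31c.png',cv2.resize(d['frame'][210:350,240:420],None,fx=4,fy=4)[:,:,::-1])"
```

```text
t 29.35 p [ 0.5381 -0.1685  0.1664] h 90.68 tilt [-0.0877 -0.3602 -0.9287] F [-0.1  0.4 -0. ] op 0.252
```

View pics/t31c.png

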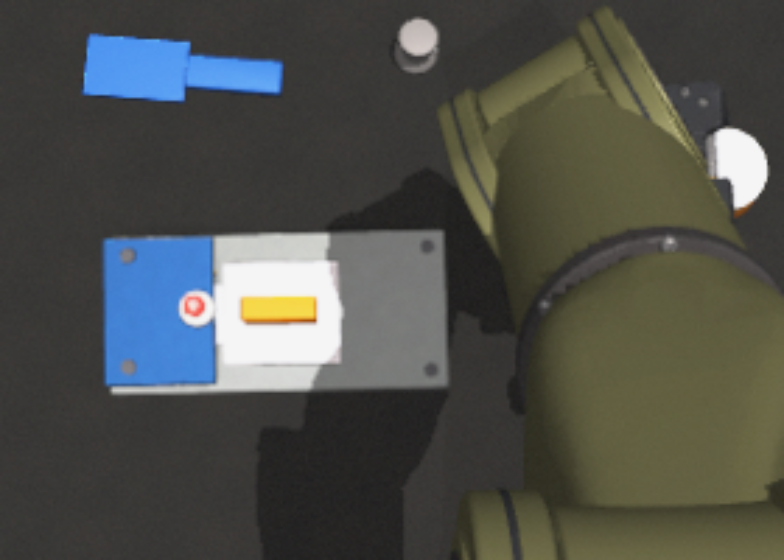

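View pics/s31c.png

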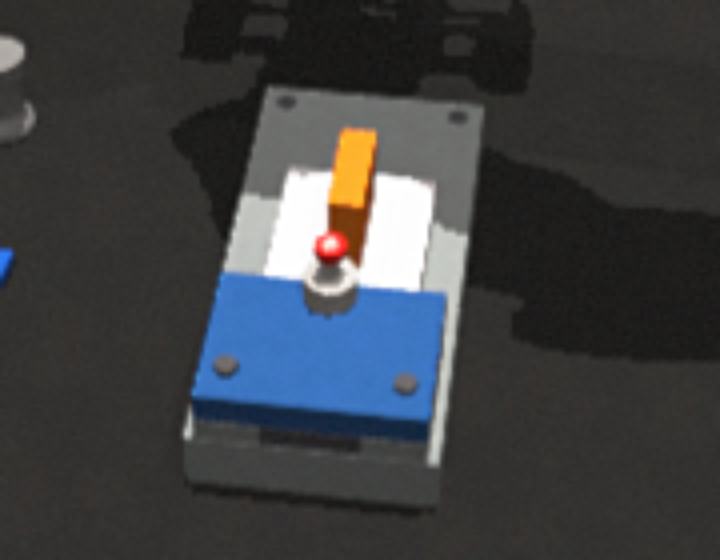

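```bash
python3 -c "
from h import *
d=np.load('/tmp/top.npy',allow_pickle=True).item()
hsv=cv2.cvtColor(d['frame'],cv2.COLOR_RGB2HSV);m=cv2.inRange(hsv,(8,150,150),(32,255,255));m[:,:270]=0;m[:250]=0;m[280:]=0;m[:,340:]=0
c=max(cv2.findContours(m,0,1)[0],key=cv2.contourArea);P=plane(d,c.reshape(-1,2),.084)[:,:2]*1000;print(cv2.minAreaRect(P.astype(np.float32)))
print('fin z',depth(d,(300,260)),'jar',plane(d,[(460,210)],.075))
r.finish_job()"
```

```text
((535.725830078125, 91.00736999511719), (48.21564483642578, 14.878138542175293), 88.60050964355469)
fin z [[0.53559963 0.08909457 0.08478202]] jar [[ 0.62399686 -0.2165752   0.075     ]]
the job is handed in; nothing more can be done
```

The platform is on the dock bed with its tongue under the block and against the hidden stop. I've let go and handed the job in at about 29.5 s. I can't confirm the force on the stop was exactly as asked, because there's no direct reading of it.

**What I did**
- I picked the platform up by its fin and set it down with the tongue about 14 mm short of the block.
- I slid it in by the grip until the toe met the ramp. The tool was then pitching nose-down instead of advancing, so I let go and the platform lay flat again.
- From there I pushed it home with the fingertips against the plate's rear edge, not by the fin.
- The motion stopped dead about 53 mm into the pocket. An added 6–7 mm of push per row moved the tool no further.

**Force on the stop:** I held about 18 N at the tool for 0.6 s. Sliding just before the stop took about 7 N, so the stop should have had about 10–11 N. The peak reading was 21 N, or about 14 N on the stop. If friction at rest was lower than when sliding, that brief peak could have passed 15 N.

**Last checks**
- **Platform:** the final pictures show it straight and flat, touched by nothing. The fin's top measured 85 mm high, against 84 mm expected.
- **Bystanders:** the scraper and rook look unmoved, and so does the cup in the picture just before. The jar's cap was partly hidden by the gripper in the last view but appeared to be in its place.
- **Disagreement:** the top camera put the fin's sideways centre about 4 mm off the dock's centre line (535.7 mm against 540 mm). The wrist camera had it within 1 mm, and the pocket allows only ±1.5 mm, so I took this to be a camera or edge-detection error and did not look into it further.

The tool ended up tilted about 22° from the pushing.

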